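Empty the used caps, keep the vials, hang up the carrier

TASK

Clear the lab bench with the twin-bay carrier: first gather every clean vial from the bench into the carrier's deep bay and every used screw cap into its sloping bay. Then lift the carrier by its bar and tip it over the red tray so that all the caps land in the tray while the vials stay in the deep bay, level it again, and hang it by its bar across both prongs of the hook, vials still inside. Leave the white dropper bottle and the white pot that stand among them where they are.

Things in the scene. Friction and masses are not known exactly. Their poses are not given: they have to be found in the camera images.
- carrier: blue plastic twin-bay carrier, loose, about 0.36 kg, 150 x 178 x 104 mm; origin on its underside below the divider, z up, y along the divider and the handle bar. The divider (4 mm thick, 50 mm high) stands at x = 0; deep bay on its +x side, sloping bay on its -x side. At the start it stands on the bench with the sloping bay roughly towards the robot
- carrier_deep (a point): middle of the deep bay's floor, at x = 32, z = 4 mm of the carrier: a flat floor from x = 2 to 61 mm and y = -85 to 85 mm, with outer and end walls 45 mm high
- carrier_lip (a point): middle of the sloping bay's open lip, at x = -85, z = 36 mm of the carrier. The bay's floor is a ramp that rises at 20 degrees from z = 6 mm at the divider to this lip, between 45 mm high end walls at y = -87 and 87 mm; flat things slide out over the lip when the carrier is tipped about 60 to 75 degrees towards its -x
- carrier_bar (a point): middle of the carrier's handle bar, above the divider, 95 mm above the carrier's underside. The bar is 12 mm thick and 18 mm high (z = 86 to 104 mm), runs along the carrier's y, 178 mm long with 12 mm posts at its ends; below it an open slot (z = 50 to 86 mm, y = -77 to 77 mm) goes right through along x
- tray: red plastic open discard tray, fixed, 200 x 200 x 50 mm, walls and floor 5 mm; origin at the centre of its underside, z up
- hook: fixed steel hook stand with two parallel prongs; origin on the bench below the seat, z up, the prongs point along its -x (roughly to the robot). Post of 18 mm diameter at x = 95 mm with a 110 mm crossbar (12 mm thick in x, top at z = 183 mm); grey foot plate 10 mm high, 100 x 120 mm, from x = 50 to 150 mm
- hook_seat (a point): seat of the hook: midway between the two prongs, at the height of their upper surface, 180 mm above the bench. The prongs are 8 mm thick, at y = -45 and 45 mm, run from the crossbar to x = -22 mm, where the ends turn up 10 mm higher than the seat (to z = 190 mm). The carrier hangs with its bar lying across both prongs, between x = -16 and 20 mm from the seat, its deep bay towards the post
- vial0: clean sample vial of amber glass with a dark lid, a closed cylinder of 26 mm diameter, 44 mm high, 35 g; origin at the centre of its underside, z along its axis; stands upright at the start (may be absent)
- vial1: clean sample vial of amber glass with a dark lid, a closed cylinder of 26 mm diameter, 44 mm high, 35 g; origin at the centre of its underside, z along its axis; stands upright at the start (may be absent)
- vial2: clean sample vial of amber glass with a dark lid, a closed cylinder of 26 mm diameter, 44 mm high, 35 g; origin at the centre of its underside, z along its axis; stands upright at the start (may be absent)
- cap0: used loose screw cap of dark plastic, a flat disc of 30 mm diameter, 16 mm high, 15 g; origin at the centre of its underside, z along its axis; lies flat at the start (may be absent)
- cap1: used loose screw cap of dark plastic, a flat disc of 30 mm diameter, 16 mm high, 15 g; origin at the centre of its underside, z along its axis; lies flat at the start (may be absent)
- cap2: used loose screw cap of dark plastic, a flat disc of 30 mm diameter, 16 mm high, 15 g; origin at the centre of its underside, z along its axis; lies flat at the start (may be absent)
- dropper: bystander: small white dropper bottle, 28 mm diameter, 55 mm high, stands among the vials and caps; origin under its centre
- pot: bystander: small white lidded ceramic pot, 40 mm diameter, 35 mm high, stands among the vials and caps; origin under its centre

How it is judged:
On the way, in this order (a step that is already met when the one before it is completed fails the run):
1. all vials present are in the deep bay and all caps present in the sloping bay of the level carrier (x of vial0 in the frame of carrier between 0 and 0.066 m and y of vial0 in the frame of carrier between -0.09 and 0.09 m and z of vial0 in the frame of carrier between -0.005 and 0.06 m and x of vial1 in the frame of carrier between 0 and 0.066 m and y of vial1 in the frame of carrier between -0.09 and 0.09 m and z of vial1 in the frame of carrier between -0.005 and 0.06 m and x of vial2 in the frame of carrier between 0 and 0.066 m and y of vial2 in the frame of carrier between -0.09 and 0.09 m and z of vial2 in the frame of carrier between -0.005 and 0.06 m and x of cap0 in the frame of carrier between -0.09 and 0 m and y of cap0 in the frame of carrier between -0.09 and 0.09 m and z of cap0 in the frame of carrier between -0.005 and 0.07 m and x of cap1 in the frame of carrier between -0.09 and 0 m and y of cap1 in the frame of carrier between -0.09 and 0.09 m and z of cap1 in the frame of carrier between -0.005 and 0.07 m and x of cap2 in the frame of carrier between -0.09 and 0 m and y of cap2 in the frame of carrier between -0.09 and 0.09 m and z of cap2 in the frame of carrier between -0.005 and 0.07 m and angle between carrier's own z axis and vertical below 0.2 rad), for 0.2 s.
2. the carrier is tipped over the tray by more than 45 degrees with the vials in the deep bay (x of vial0 in the frame of carrier between 0 and 0.066 m and y of vial0 in the frame of carrier between -0.09 and 0.09 m and z of vial0 in the frame of carrier between -0.005 and 0.06 m and x of vial1 in the frame of carrier between 0 and 0.066 m and y of vial1 in the frame of carrier between -0.09 and 0.09 m and z of vial1 in the frame of carrier between -0.005 and 0.06 m and x of vial2 in the frame of carrier between 0 and 0.066 m and y of vial2 in the frame of carrier between -0.09 and 0.09 m and z of vial2 in the frame of carrier between -0.005 and 0.06 m and angle between carrier's own z axis and vertical above 0.785 rad and horizontal distance between carrier_bar and tray below 0.17 m), for 0.05 s.
3. the caps are in the tray and the carrier is level again with the vials in the deep bay (x of vial0 in the frame of carrier between 0 and 0.066 m and y of vial0 in the frame of carrier between -0.09 and 0.09 m and z of vial0 in the frame of carrier between -0.005 and 0.06 m and x of vial1 in the frame of carrier between 0 and 0.066 m and y of vial1 in the frame of carrier between -0.09 and 0.09 m and z of vial1 in the frame of carrier between -0.005 and 0.06 m and x of vial2 in the frame of carrier between 0 and 0.066 m and y of vial2 in the frame of carrier between -0.09 and 0.09 m and z of vial2 in the frame of carrier between -0.005 and 0.06 m and x of cap0 in the frame of tray between -0.1 and 0.1 m and y of cap0 in the frame of tray between -0.1 and 0.1 m and z of each of cap0, cap1, cap2 in the frame of tray below 0.055 m and x of cap1 in the frame of tray between -0.1 and 0.1 m and y of cap1 in the frame of tray between -0.1 and 0.1 m and x of cap2 in the frame of tray between -0.1 and 0.1 m and y of cap2 in the frame of tray between -0.1 and 0.1 m and angle between carrier's own z axis and vertical below 0.35 rad), for 0.1 s.
At the end, for the whole second after the job is handed in: the carrier hangs at rest with its bar lying across both prongs of the hook (bar middle within 30 mm sideways of the seat, between the upturned ends and the post, and down on the prongs), tilted less than 0.4 rad, all vials present in its deep bay, all caps present in the red tray (x of vial0 in the frame of carrier between 0 and 0.066 m and y of vial0 in the frame of carrier between -0.09 and 0.09 m and z of vial0 in the frame of carrier between -0.005 and 0.06 m and x of vial1 in the frame of carrier between 0 and 0.066 m and y of vial1 in the frame of carrier between -0.09 and 0.09 m and z of vial1 in the frame of carrier between -0.005 and 0.06 m and x of vial2 in the frame of carrier between 0 and 0.066 m and y of vial2 in the frame of carrier between -0.09 and 0.09 m and z of vial2 in the frame of carrier between -0.005 and 0.06 m and x of cap0 in the frame of tray between -0.1 and 0.1 m and y of cap0 in the frame of tray between -0.1 and 0.1 m and z of each of cap0, cap1, cap2 in the frame of tray below 0.055 m and x of cap1 in the frame of tray between -0.1 and 0.1 m and y of cap1 in the frame of tray between -0.1 and 0.1 m and x of cap2 in the frame of tray between -0.1 and 0.1 m and y of cap2 in the frame of tray between -0.1 and 0.1 m and x of carrier_bar in the frame of hook_seat between -0.024 and 0.028 m and y of carrier_bar in the frame of hook_seat between -0.03 and 0.03 m and z of carrier_bar in the frame of hook_seat between 0.002 and 0.019 m and contact force between carrier and hook above 1 N and angle between carrier's own z axis and vertical below 0.4 rad and linear speed of carrier below 0.03 m/s and angular speed of carrier below 0.3 rad/s); the robot touches nothing.
It fails at once if a vial is in the discard tray ((x of vial0 in the frame of tray between -0.1 and 0.1 m and y of vial0 in the frame of tray between -0.1 and 0.1 m and z of vial0 in the frame of tray below 0.04 m) or (x of vial1 in the frame of tray between -0.1 and 0.1 m and y of vial1 in the frame of tray between -0.1 and 0.1 m and z of vial1 in the frame of tray below 0.04 m) or (x of vial2 in the frame of tray between -0.1 and 0.1 m and y of vial2 in the frame of tray between -0.1 and 0.1 m and z of vial2 in the frame of tray below 0.04 m)).
It fails at once if a bystander is shoved more than 40 mm (distance of any of dropper, pot from where it was at the start of the episode above 0.04 m).
Of vial0, vial1, vial2 only 2 to 3 are there at a start; the rules pass over those that are not, and their reading is None.
Of cap0, cap1, cap2 only 2 to 3 are there at a start; the rules pass over those that are not, and their reading is None.
At some moment in a run one of vial0, vial1, vial2, cap0, cap1, cap2 may be knocked a few centimetres aside while the robot is not near it.
It also fails if it takes over 210 s, if anything falls off the work surface, if the arm or the gripper's body presses on something with over 40 N, if the wrist force passes 120 N, or if a joint passes its speed limit or range.

ROBOT

A 6-joint arm with a two-finger parallel gripper is mounted at the origin on the work surface. World frame = base frame: x ahead of the robot, y to its left, z up, the work surface at z = 0. Lengths are in m, angles in rad, forces in N, time in s.
With the tool pointing down it reaches from about 0.325 to 0.9 m from the base axis. Payload 6.1 kg.
Tool frame: the origin (TCP) lies midway between the tips of the shut fingers; the grasp point (between the pads) lies 19 mm behind it; z points along the fingers, y is the line along which they close (so a half turn about z gives the same grasp; the last joint's range is limited). The gripper opens to 85 mm and grips with 20 to 120 N. Pads are 22 mm wide; open, the fingers measure 114 mm over their backs; the gripper's body (76 mm by 85 mm) begins 54 mm behind the grasp point. The pads swing forward as they close: fully open they stand 13 mm farther back than shut.
Start: joints at [-1.411, 0.22, 1.526, -0, 1.395, -0.126], TCP at [0.176, -0.6, 0.231] pointing down, gripper open.
Joint ranges: [-2.98, 2.98], [-0.91, 2.08], [0.09, 2.57], [-1.24, 4.39], [0.2, 2.65], [-2.68, 2.68]. Speed limits (rad/s): [2.57, 2.57, 3.01, 3.14, 3.14, 3.14].

INTERFACE

Orientations are given as a rotation vector (axis times angle).
In Python, from workcell import ctrl gives the robot as it stands.
- The arm moves only by the shell command python3 -m pendant 'ROWS' [FORCE]. ROWS is JSON, one flat list of numbers, 7 for each row, row after row: the turn, a rotation vector about the tool's x, y, z in rad, then the shift along the tool's x, y, z in cm, then the opening, from 0 (shut) to 1 (fully open). In form: [wx, wy, wz, dx, dy, dz, gripper, wx, wy, wz, dx, dy, dz, gripper, ...]. A call has 1 to 12 rows; each row shifts and turns the commanded pose from where the row before left it, along the tool's axes as they then stand; what a row does not reach is not made up. A row lasts 1/12 s, in which the tool goes at most 41.7 mm and 7.16 degrees, less where a joint would pass 70% of its speed; a pose out of reach is approached as far as the arm can. A call is refused whole if a number of a shift passes 4.17 or a number of a turn 0.125, either way. A call with a gripper value outside its range is refused whole. The fingers move at their own pace and stop on an object; FORCE is the grip in N (left out, the last holds). Time passes only in rows, so rows that do not move let the fingers close. It gives the time, the measured TCP pose, the force, the opening and the grip force at its end, in the units of the state.
- ctrl.read_state(): the state, without advancing time (a new reading comes with each control period).
- ctrl.camera(name): name is "scene" or "top" or "wrist"; returns a dict with "frame" (480x640x3 uint8, red, green, blue), "intrinsics" (3x3 intrinsics, pixels), "rvec" (rotation vector, rad) and "tvec" (3), from world to camera coordinates, as OpenCV has them. Camera axes: x right, y down, z forward; pixel columns grow to the right and rows downward; lengths in m; the calibration is good to about 2 mm. A picture is of the moment at which its call begins. There is no depth.
- ctrl.hand_in(): hands the job in; it is judged then, once.
The state is a dict: "time_s": time; "joint_pos": joint angles; "joint_velocities": joint speeds; "effort": joint torques, N m; "ee_pos": TCP position; "eef_rot": TCP orientation; "contact_force": force on the tool from outside, world axes, zero at the start; "moment": the same for the moment, N m; "finger_gap": finger opening in m; "grip_force": force on a finger pad.
Only numpy, scipy, OpenCV 4.12 (cv2) and the standard library are available. Lean on these libraries where they do the work, as an engineer would, in place of code of your own. Each camera call takes 0.05 s, during which the arm holds its last target. There are 200 camera calls.

## Working session

There is one attempt and no reset: what is moved stays moved. The work goes in short steps, Python scripts to look and compute and a shell command to move; the robot and the scene stay as the last step left them, time stands still between calls to the robot, and variables do not carry over. Pictures are saved under pics/ and viewed, at most 14 in all, crops included, and the job is handed in when it is done.

```bash
ls; mkdir -p pics
cat > h.py <<'E'
import numpy as np, cv2
from workcell import ctrl
def cam(n):
    c=ctrl.camera(n); c['R']=cv2.Rodrigues(np.array(c['rvec'],float))[0]; c['t']=np.array(c['tvec'],float).ravel(); c['K']=np.array(c['intrinsics'],float); return c
def ray(c,u,v,z):
    d=c['R'].T@np.linalg.inv(c['K'])@[u,v,1]; o=-c['R'].T@c['t']; return o+d*(z-o[2])/d[2]
def proj(c,p):
    q=c['K']@(c['R']@np.array(p,float)+c['t']); return q[:2]/q[2]
def save(c,n): cv2.imwrite('pics/'+n+'.png',c['frame'][:,:,::-1])
def state():
    s=ctrl.read_state(); print(s['time_s'],np.round(s['ee_pos'],4),np.round(s['eef_rot'],3),np.round(s['joint_pos'],3),s['finger_gap'],s['grip_force'],np.round(s['contact_force'],1)); return s
E
python3 - <<'E'
from h import *
for n in('top','scene'):
    c=cam(n); save(c,n+'0'); print(n,-c['R'].T@c['t'],c['R'][2])
s=state(); print(cv2.Rodrigues(np.array(s['eef_rot']))[0])
E
```

```text
pics
top [ 0.46227252 -0.01487808  1.2391086 ] [ 0.06972105  0.00607358 -0.99754804]
scene [ 0.81137859 -0.43098706  0.89985468] [-0.2887666   0.45739309 -0.84107397]
0.1 [ 0.1761 -0.5991  0.2303] [-3.108 -0.447  0.   ] [-1.411  0.221  1.528 -0.     1.395 -0.126] 0.08546634376292565 0.0 [-0.1 -0.5  0.2]
[[ 9.59430687e-01  2.81944436e-01 -3.04929376e-04]
 [ 2.81944529e-01 -9.59429111e-01  1.75042690e-03]
 [ 2.00965004e-04 -1.76538645e-03 -9.99998422e-01]]
```

View pics/top0.png

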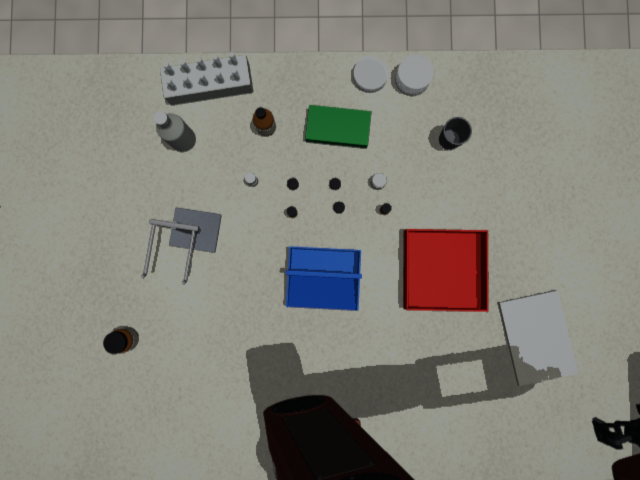

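View pics/scene0.png

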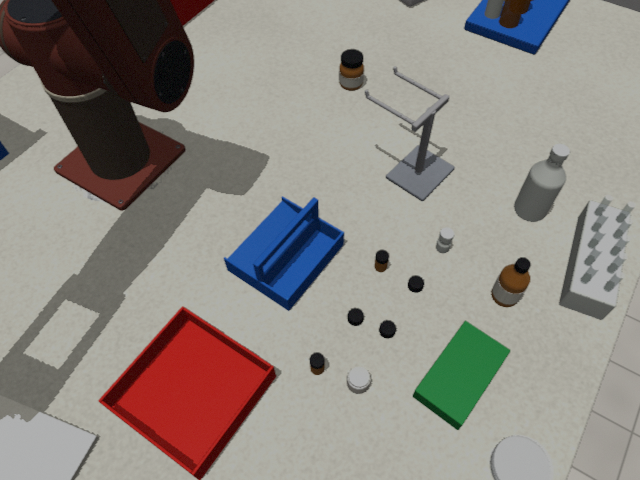

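The top view shows caps at (293,184), (335,184) and (339,207), and vials at (292,212) and (385,209). The dropper is at (250,179) and the pot at (378,181). The carrier is near (323,278) with its sloping bay towards the robot, the tray is at (446,270), and the hook prongs run (150,222)-(145,274) and (194,230)-(185,281). The scene view agrees: two vials and three caps.

```bash
cat >> h.py <<'E'
def blobs(c,m,lo,hi,box=None):
    out=[]
    m=m.astype(np.uint8)
    if box: k=np.zeros_like(m); k[box[1]:box[3],box[0]:box[2]]=1; m=m*k
    n,l,st,ce=cv2.connectedComponentsWithStats(m)
    for i in range(1,n):
        if lo<=st[i,4]<=hi: out.append((ce[i],st[i],(l==i)))
    return out
def dark(c): return c['frame'].max(2)<55
E
python3 - <<'E'
from h import *
t=cam('top'); s=cam('scene')
print('top')
for ce,st,_ in blobs(t,dark(t),30,400,(240,160,400,225)): print(ce.round(1),st,'cap',ray(t,*ce,.016).round(4)[:2],'vial',ray(t,*ce,.044).round(4)[:2])
print('scene')
for ce,st,_ in blobs(s,dark(s),30,600,(290,220,470,400)): print(ce.round(1),st,'cap',ray(s,*ce,.010).round(4)[:2],'vial',ray(s,*ce,.040).round(4)[:2])
for n,p,z in(('dropper',(250,179),.05),('pot',(378,181),.03)): print(n,ray(t,*p,z).round(3))
def rect(c,m,z):
    b=max(blobs(c,m,500,99999),key=lambda b:b[1][4]); cn=max(cv2.findContours(b[2].astype(np.uint8),0,2)[0],key=cv2.contourArea)
    r=cv2.boxPoints(cv2.minAreaRect(cn)); P=np.array([ray(c,*p,z)[:2] for p in r]); print(r.round(0).tolist(),P.round(4).tolist(),P.mean(0).round(4))
f=t['frame'].astype(int)
print('tray');rect(t,(f[:,:,0]>90)&(f[:,:,1]<60),.05)
print('carrier');rect(t,(f[:,:,2]>f[:,:,0]+50),.045)
for n,c,b in(('t',t,(270,230,380,320)),('s',s,(215,190,355,315)),('th',t,(135,205,230,290))):
    x0,y0,x1,y1=b; cv2.imwrite(f'pics/z{n}.png',cv2.resize(c['frame'][y0:y1,x0:x1,::-1],None,fx=5,fy=5,interpolation=cv2.INTER_CUBIC))
A,B=[cv2.resize(cv2.imread(f'pics/z{n}.png'),(400,300)) for n in('t','th')]
C=cv2.imread('pics/zs.png'); C=cv2.resize(C,(400,300)); D=cv2.resize(s['frame'][60:210,350:470,::-1],(400,300))
cv2.imwrite('pics/mosaic.png',np.vstack([np.hstack([A,B]),np.hstack([C,D])]))
E
```

```text
top
[292.3 183.5] [287 178  11  12 102] cap [0.6936 0.0635] vial [0.6883 0.0617]
[334.6 183.4] [329 178  12  12 102] cap [ 0.6929 -0.0445] vial [ 0.6876 -0.0438]
[338.4 207. ] [333 202  12  11 103] cap [ 0.6322 -0.0538] vial [ 0.6283 -0.0529]
[384.8 208.6] [379 204  12  10  90] cap [ 0.6271 -0.1714] vial [ 0.6234 -0.1679]
[291.4 211.6] [287 207  10  10  85] cap [0.6213 0.066 ] vial [0.6177 0.0641]
scene
[381.7 257.3] [376 251  13  15 149] cap [0.6118 0.0792] vial [0.6185 0.062 ]
[415.4 283.8] [408 276  16  16 200] cap [0.6934 0.0617] vial [0.6974 0.0451]
[355.1 316.7] [348 309  16  17 211] cap [ 0.6316 -0.0561] vial [ 0.6377 -0.0687]
[387.2 329. ] [379 321  17  17 222] cap [ 0.6923 -0.0466] vial [ 0.6963 -0.0596]
[316.9 361.5] [310 353  14  20 204] cap [ 0.6185 -0.1637] vial [ 0.625  -0.1727]
[417.7 396.4] [413 392  12   8  46] cap [ 0.7931 -0.1259] vial [ 0.7938 -0.1362]
dropper [0.699 0.166 0.05 ]
pot [ 0.695 -0.154  0.03 ]
tray
[[406.0, 310.0], [407.0, 229.0], [488.0, 230.0], [487.0, 311.0]] [[0.3736, -0.2145], [0.5722, -0.2209], [0.5681, -0.4198], [0.3698, -0.4111]] [ 0.4709 -0.3166]
carrier
[[284.0, 306.0], [287.0, 245.0], [363.0, 250.0], [359.0, 310.0]] [[0.3853, 0.083], [0.5336, 0.0742], [0.5217, -0.1112], [0.3737, -0.1009]] [ 0.4536 -0.0137]
```

View pics/mosaic.png

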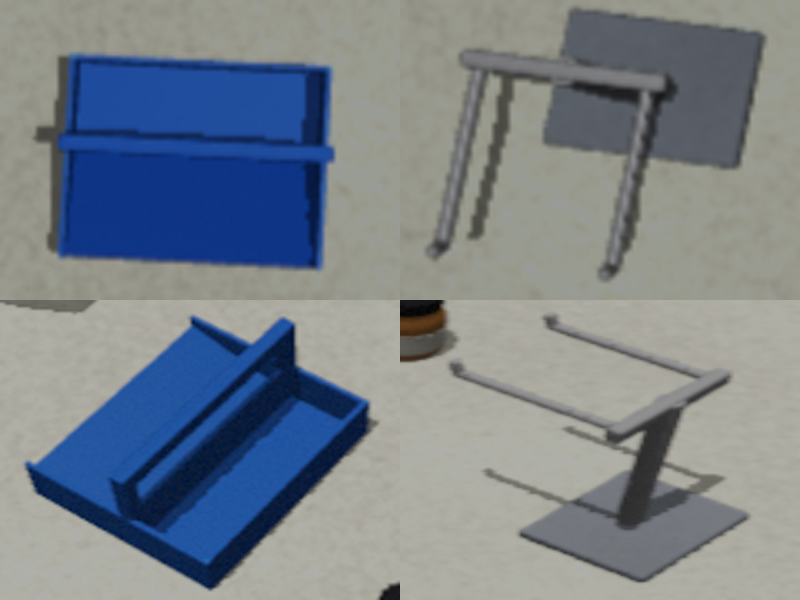

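Run:
```python
from h import *
t=cam('top'); s=cam('scene')
def P(n,u,v,z,c=t): p=ray(c,u,v,z); print(n,p.round(4)); return p[:2]
a=P('barL',286.5,272.9,.104);b=P('barR',361.6,276.5,.104); print((a+b)/2,np.linalg.norm(a-b),np.arctan2(*(a-b)[::-1])*57.3-90)
a=P('farL',289.3,246.5,.045);b=P('farR',360.8,250.4,.045); print((a+b)/2,np.arctan2(*(a-b)[::-1])*57.3-90)
a=P('xbL',150,221.4,.183);b=P('xbR',198.7,228.5,.183); print((a+b)/2,np.linalg.norm(a-b),np.arctan2(*(a-b)[::-1])*57.3-90)
a=P('tipL',142.8,276.4,.19);b=P('tipR',184.2,281.8,.19); print((a+b)/2,np.linalg.norm(a-b),np.arctan2(*(a-b)[::-1])*57.3-90)
# scene: crop origin 350,60 120x150->400x300
a=P('stipL',350+550*.3-120,60+(319-300)*.5,.19,s);b=P('stipR',350+(456-400)*.3,60+(369-300)*.5,.19,s)
a=P('stipL',350+(550-400)*.3,60+(319-300)*.5,.19,s);print((a+b)/2,np.linalg.norm(a-b))
a=P('sxbL',350+(728-400)*.3,60+(376-300)*.5,.183,s);b=P('sxbR',350+(613-400)*.3,60+(436-300)*.5,.183,s);print((a+b)/2,np.linalg.norm(a-b))
# scene carrier bar: crop origin 215,190, 140x125
a=P('sbarL',215+288*.35,190+(322-300)*.417,.104,s);b=P('sbarR',215+118*.35,190+(480-300)*.417,.104,s);print((a+b)/2,np.linalg.norm(a-b),np.arctan2(*(a-b)[::-1])*57.3-90)
```

```text
barL [0.4657 0.0721 0.104 ]
barR [ 0.456  -0.1034  0.104 ]
[ 0.46084631 -0.0156623 ] 0.1757362284627657 -3.1605644350330806
farL [0.5309 0.0695 0.045 ]
farR [ 0.5199 -0.1069  0.045 ]
[ 0.52538004 -0.01869236] -3.5696384953907057
xbL [0.5806 0.3657 0.183 ]
xbR [0.5641 0.2584 0.183 ]
[0.5723307  0.31206621] 0.10858554847254075 -8.752483205849003
tipL [0.4602 0.3768 0.19  ]
tipR [0.4479 0.2868 0.19  ]
[0.45406151 0.33181151] 0.09078593018875837 -7.790941525430327
stipL [0.4644 0.3706 0.19  ]
stipR [0.4524 0.2791 0.19  ]
stipL [0.4644 0.3706 0.19  ]
[0.45839183 0.32486984] 0.09224820597626313
sxbL [0.5865 0.36   0.183 ]
sxbR [0.5665 0.2544 0.183 ]
[0.57649622 0.30721478] 0.10741315907017703
sbarL [0.4679 0.0713 0.104 ]
sbarR [ 0.4578 -0.1018  0.104 ]
[ 0.46284717 -0.01522323] 0.17341111068763881 -3.3474943315431176
```

```bash
cat >> h.py <<'E'
def R_of(yaw,tip=0):  # tool-down, tool x at yaw deg; tip = carrier tip angle deg
    y=np.radians(yaw); c,s=np.cos(y),np.sin(y)
    return np.array([[c,s,0],[s,-c,0],[0,0,-1.]])@cv2.Rodrigues(np.array([-np.radians(tip),0,0]))[0]
def go(p,yaw=None,tip=0):
    s=ctrl.read_state(); R=cv2.Rodrigues(np.array(s['eef_rot'],float))[0]; T=R if yaw is None else R_of(yaw,tip)
    w=cv2.Rodrigues(R.T@T)[0].ravel(); d=(T.T@(np.array(p)-s['ee_pos']))*100
    print('turn',w.round(3),'n',int(np.ceil(np.abs(w).max()/.12)),'then shift cm',d.round(2),'n',int(np.ceil(np.linalg.norm(d)/4.1)),'t',round(s['time_s'],1))
E
python3 -c "
from h import *
go([.488,-.327,.231],57)"
```

```text
turn [-0.001 -0.    -0.709] n 6 then shift cm [ 3.983e+01  1.131e+01 -1.000e-02] n 11 t 0.3
```

```bash
python3 -m pendant '[0,0,-0.118,0,0,0,1,0,0,-0.118,0,0,0,1,0,0,-0.118,0,0,0,1,0,0,-0.118,0,0,0,1,0,0,-0.118,0,0,0,1,0,0,-0.118,0,0,0,1]'
python3 -m pendant '[0,0,0,3.6,1.03,0,1,0,0,0,3.6,1.03,0,1,0,0,0,3.6,1.03,0,1,0,0,0,3.6,1.03,0,1,0,0,0,3.6,1.03,0,1,0,0,0,3.6,1.03,0,1,0,0,0,3.6,1.03,0,1,0,0,0,3.6,1.03,0,1,0,0,0,3.6,1.03,0,1,0,0,0,3.6,1.03,0,1,0,0,0,3.6,1.03,0,1]'
python3 -m pendant '[-0.115,0,0,0,0,0,1,-0.115,0,0,0,0,0,1,-0.115,0,0,0,0,0,1,-0.115,0,0,0,0,0,1,-0.115,0,0,0,0,0,1,-0.115,0,0,0,0,0,1,-0.115,0,0,0,0,0,1,-0.115,0,0,0,0,0,1,-0.115,0,0,0,0,0,1,-0.115,0,0,0,0,0,1,0,0,0,0,0,0,1,0,0,0,0,0,0,1]'
python3 -c "
from h import *
s=state(); print(cv2.Rodrigues(np.array(s['eef_rot']))[0].round(2))"
```

```text
time_s: 0.8
ee_pos: [0.1762, -0.5996, 0.2312]
eef_rot: [-2.757, -1.505, -0.0]
contact_force: [-0.2, 0.6, -0.7]
finger_gap: 0.0856
grip_force: 0.0
time_s: 1.72
ee_pos: [0.4884, -0.3281, 0.2315]
eef_rot: [2.761, 1.497, 0.0]
contact_force: [1.1, -0.1, -0.9]
finger_gap: 0.0854
grip_force: 0.0
time_s: 2.72
ee_pos: [0.4944, -0.3229, 0.2317]
eef_rot: [1.94, 1.075, 0.596]
contact_force: [-0.7, -0.6, 0.1]
finger_gap: 0.0853
grip_force: 0.0
2.7167 [ 0.4944 -0.3229  0.2317] [1.94  1.075 0.596] [-0.866 -0.452  2.431  0.946  0.335 -1.085] 0.08530136958380248 0.0 [-0.7 -0.6  0.1]
[[ 0.52  0.46  0.72]
 [ 0.85 -0.3  -0.43]
 [ 0.01  0.83 -0.55]]
```

```bash
python3 -m pendant '[0.115,0,0,0,0,0,1,0.115,0,0,0,0,0,1,0.115,0,0,0,0,0,1,0.115,0,0,0,0,0,1,0.115,0,0,0,0,0,1,0.115,0,0,0,0,0,1,0.115,0,0,0,0,0,1,0.115,0,0,0,0,0,1,0.1,0,0,0,0,0,1,0,0,0,0,0,0,1]'
python3 -c "
from h import *
state();go([.488,-.327,.231],87)"
```

```text
time_s: 3.55
ee_pos: [0.5009, -0.3225, 0.2329]
eef_rot: [2.685, 1.524, 0.077]
contact_force: [0.2, -1.3, -0.5]
finger_gap: 0.0854
grip_force: 0.0
3.55 [ 0.5009 -0.3225  0.2329] [2.685 1.524 0.077] [-0.721  0.094  1.666  0.031  1.314 -0.19 ] 0.08543695587513149 0.0 [ 0.2 -1.3 -0.5]
turn [ 0.074  0.001 -0.486] n 5 then shift cm [-0.52 -1.27  0.19] n 1 t 3.5
```

```bash
python3 -m pendant '[0.015,0,-0.097,-0.1,-0.25,0,1,0.015,0,-0.097,-0.1,-0.25,0,1,0.015,0,-0.097,-0.1,-0.25,0,1,0.015,0,-0.097,-0.1,-0.25,0,1,0.014,0,-0.097,-0.1,-0.25,0.2,1,0,0,0,0,0,0,1]'
python3 -m pendant '[-0.1,0,0,0,0,0,1,-0.1,0,0,0,0,0,1,-0.1,0,0,0,0,0,1,-0.1,0,0,0,0,0,1,-0.1,0,0,0,0,0,1,-0.1,0,0,0,0,0,1,-0.1,0,0,0,0,0,1,-0.1,0,0,0,0,0,1,-0.1,0,0,0,0,0,1,-0.1,0,0,0,0,0,1,-0.1,0,0,0,0,0,1,-0.1,0,0,0,0,0,1]'
python3 -c "
from h import *
s=state(); print(cv2.Rodrigues(np.array(s['eef_rot']))[0].round(3))"
```

```text
time_s: 4.05
ee_pos: [0.4856, -0.3207, 0.2305]
eef_rot: [2.27, 2.163, 0.004]
contact_force: [-1.0, -1.4, -0.4]
finger_gap: 0.0854
grip_force: 0.0
time_s: 5.05
ee_pos: [0.4855, -0.3201, 0.2308]
eef_rot: [1.503, 1.422, 0.987]
contact_force: [0.8, 1.7, -0.8]
finger_gap: 0.0855
grip_force: 0.0
5.05 [ 0.4855 -0.3201  0.2308] [1.503 1.422 0.987] [-1.278 -0.165  2.374  1.463  1.088 -2.116] 0.08549869333488885 0.0 [ 0.8  1.7 -0.8]
[[ 0.053  0.353  0.934]
 [ 0.999 -0.022 -0.049]
 [ 0.003  0.936 -0.353]]
```

```bash
python3 -m pendant '[0.1,0,0,0,0,0,1,0.1,0,0,0,0,0,1,0.1,0,0,0,0,0,1,0.1,0,0,0,0,0,1,0.1,0,0,0,0,0,1,0.1,0,0,0,0,0,1,0.1,0,0,0,0,0,1,0.1,0,0,0,0,0,1,0.1,0,0,0,0,0,1,0.1,0,0,0,0,0,1,0.1,0,0,0,0,0,1,0.1,0,0,0,0,0,1]'
python3 -m pendant '[0,0,0.12,0,0,0,0.6,0,0,0.12,0,0,0,0.6,0,0,0.12,0,0,0,0.6,0,0,0.12,0,0,0,0.6,0,0,0.12,0,0,0,0.6,0,0,0.12,0,0,0,0.6,0,0,0.12,0,0,0,0.6,0,0,0.12,0,0,0,0.6,0,0,0.12,0,0,0,0.6,0,0,0.12,0,0,0,0.6,0,0,0.12,0,0,0,0.6,0,0,0.12,0,0,0,0.6]'
python3 -m pendant '[0,0,0.12,0,0,0,0.6,0,0,0,0,0,0,0.6]'
python3 -c "
from h import *
state();go([.624,-.169,.1],-3.3)"
```

```text
time_s: 6.05
ee_pos: [0.4864, -0.3209, 0.232]
eef_rot: [2.278, 2.156, 0.001]
contact_force: [0.3, 0.0, 0.5]
finger_gap: 0.0853
grip_force: 0.0
time_s: 7.05
ee_pos: [0.486, -0.3204, 0.2308]
eef_rot: [3.138, 0.11, 0.012]
contact_force: [1.1, 0.6, 0.2]
finger_gap: 0.0516
grip_force: 0.0
time_s: 7.22
ee_pos: [0.486, -0.3203, 0.2307]
eef_rot: [3.14, -0.074, 0.012]
contact_force: [0.6, 0.6, 0.5]
finger_gap: 0.0509
grip_force: 0.0
7.2167 [ 0.486  -0.3203  0.2307] [ 3.14  -0.074  0.012] [-0.721  0.114  1.648  0.004  1.374  0.896] 0.050878099728594604 0.0 [0.6 0.6 0.5]
turn [ 0.    -0.007  0.01 ] n 1 then shift cm [ 12.9  -15.9   13.07] n 6 t 7.2
```

```bash
python3 -m pendant '[0,-0.007,0.01,2.15,-2.65,0,0.6,0,0,0,2.15,-2.65,0,0.6,0,0,0,2.15,-2.65,0,0.6,0,0,0,2.15,-2.65,0,0.6,0,0,0,2.15,-2.65,0,0.6,0,0,0,2.15,-2.65,0,0.6,0,0,0,0,0,4,0.6,0,0,0,0,0,4,0.6,0,0,0,0,0,4,0.6,0,0,0,0,0,4,0.6,0,0,0,0,0,3,0.6,0,0,0,0,0,2.3,0.6]' 40
python3 -m pendant '[0,0,0,0,0,0,0,0,0,0,0,0,0,0,0,0,0,0,0,0,0,0,0,0,0,0,0,0,0,0,0,0,0,0,0,0,0,0,0,0,-1,0,0,0,0,0,0,-4,0,0,0,0,0,0,-4,0,0,0,0,0,0,-4,0,0,0,0,0,0,0,0]'
python3 -c "
from h import *
state();
c=np.cos(np.radians(-3.3));s=np.sin(np.radians(-3.3))
def car(x,y,z): return [.461+c*x-s*y,-.0155+s*x+c*y,z]
for y in(-.045,.045): print(car(.04,y,0),end=' ');go(car(.04,y,.2),-3.3)"
```

```text
time_s: 8.22
ee_pos: [0.6207, -0.1657, 0.0145]
eef_rot: [-3.138, 0.073, 0.005]
contact_force: [-0.7, 0.8, -0.1]
finger_gap: 0.0514
grip_force: 0.0
time_s: 9.05
ee_pos: [0.6286, -0.1687, 0.1606]
eef_rot: [3.137, -0.075, 0.027]
contact_force: [1.8, -0.4, 1.5]
finger_gap: 0.0245
grip_force: 39.4
9.05 [ 0.6286 -0.1687  0.1606] [ 3.137 -0.075  0.027] [-0.385  0.323  1.539  0.003  1.263  1.233] 0.024468044240221705 39.43336308002472 [ 1.8 -0.4  1.5]
[np.float64(0.4983432914513806), np.float64(-0.06272794282601396), 0] turn [ 0.003 -0.017  0.01 ] n 1 then shift cm [-13.61  -9.83  -3.94] n 5 t 9.1
[np.float64(0.5035240538777417), np.float64(0.02712282066924858), 0] turn [ 0.003 -0.017  0.01 ] n 1 then shift cm [-13.61 -18.83  -3.94] n 6 t 9.1
```

```bash
python3 -m pendant '[0.003,-0.017,0.01,-2.65,-1.97,0,0,0,0,0,-2.65,-1.97,0,0,0,0,0,-2.65,-1.97,0,0,0,0,0,-2.65,-1.97,0,0,0,0,0,-2.65,-1.97,0,0,0,0,0,0,0,0,0,0,0,0,0,0,3,0,0,0,0,0,0,3,0,0,0,0,0,0,3,0,0,0,0,0,0,0,0]'
python3 - <<'E'
from h import *
state()
w=cam('wrist');save(w,'w1')
c=np.cos(np.radians(-3.3));s=np.sin(np.radians(-3.3))
go([.461+c*.043-s*-.045,-.0155+s*.043+c*-.045,.036],-3.3)
E
```

```text
time_s: 9.88
ee_pos: [0.4906, -0.0591, 0.0559]
eef_rot: [-3.132, 0.09, 0.038]
contact_force: [-1.5, -0.1, -0.5]
finger_gap: 0.0248
grip_force: 39.5
9.8833 [ 0.4906 -0.0591  0.0559] [-3.132  0.09   0.038] [-0.281  0.135  1.982  0.002  1.05   1.346] 0.024775842165078235 39.529364705085754 [-1.5 -0.1 -0.5]
turn [-0.007  0.022 -0.   ] n 1 then shift cm [0.93 0.28 2.24] n 1 t 9.9
```

View pics/w1.png

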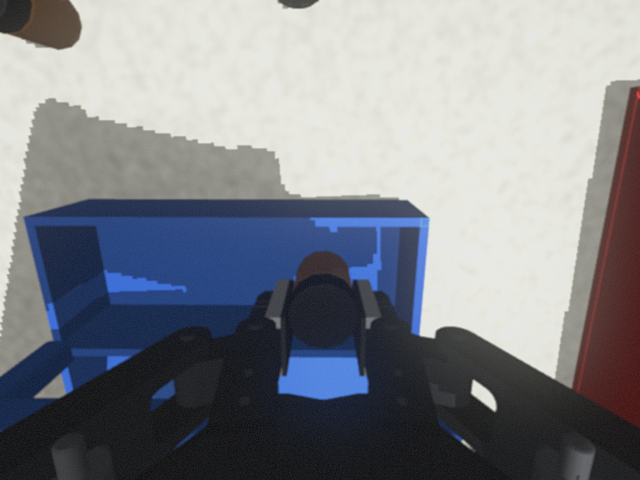

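The wrist view shows the vial at (323,300), held over the right end of the deep bay, whose rim runs (25..428, 205) at the far wall. I'll lower it and let go.

```bash
python3 -m pendant '[-0.007,0.022,0,0.9,0.3,0,0,0,0,0,0,0,1.8,0,0,0,0,0,0,0,0,0,0,0,0,0,0,0,0.6,0,0,0,0,0,0,0.6,0,0,0,0,0,0,0.6,0,0,0,0,0,0,0.6,0,0,0,0,0,-3,0.6,0,0,0,0,0,-4,0.6,0,0,0,0,0,-4,0.6,0,0,0,0,0,-4,0.6,0,0,0,0,0,0,0.6]'
python3 -c "
from h import *
state();go([.618,.063,.1],-3.3)"
```

```text
9.9333 [ 0.4922 -0.0596  0.0584] [-3.132  0.09   0.035] [-0.281  0.133  1.978  0.002  1.053  1.346] 0.025203375119731912 39.526458978652954 [-0.6 -0.4 -0.4]
turn [-0.007  0.022 -0.   ] n 1 then shift cm [ 11.85 -12.96  -4.16] n 5 t 9.9invalid input
```

```bash
python3 -m pendant '[-0.007,0.022,0,0.9,0.3,0,0, 0,0,0,0,0,2,0, 0,0,0,0,0,0,0, 0,0,0,0,0,0,0.6, 0,0,0,0,0,0,0.6, 0,0,0,0,0,0,0.6, 0,0,0,0,0,0,0.6, 0,0,0,0,0,-3,0.6, 0,0,0,0,0,-4,0.6, 0,0,0,0,0,-4,0.6, 0,0,0,0,0,-4,0.6, 0,0,0,0,0,0,0.6]'
python3 -c "
from h import *
state();go([.618,.063,.017],-3.3)"
```

```text
time_s: 10.93
ee_pos: [0.5078, -0.0648, 0.2002]
eef_rot: [3.135, -0.09, 0.032]
contact_force: [1.8, -0.5, -0.3]
finger_gap: 0.0512
grip_force: 0.0
10.9333 [ 0.5078 -0.0648  0.2002] [ 3.135 -0.09   0.032] [-0.281 -0.044  1.869  0.     1.296  1.347] 0.05124578840496658 0.0 [ 1.8 -0.5 -0.3]
turn [ 0.005 -0.021  0.   ] n 1 then shift cm [ 10.26 -13.39  18.32] n 7 t 10.9
```

```bash
python3 -m pendant '[0,-0.01,0,2.05,-2.68,0,0.6, 0,0,0,2.05,-2.68,0,0.6, 0,0,0,2.05,-2.68,0,0.6, 0,0,0,2.05,-2.68,0,0.6, 0,0,0,2.05,-2.68,0,0.6, 0,0,0,0,0,4,0.6, 0,0,0,0,0,4,0.6, 0,0,0,0,0,4,0.6, 0,0,0,0,0,3.5,0.6, 0,0,0,0,0,2.8,0.6, 0,0,0,0,0,0,0.6]' 40
python3 -m pendant '[0,0,0,0,0,0,0, 0,0,0,0,0,0,0, 0,0,0,0,0,0,0, 0,0,0,0,0,0,0, 0,0,0,0,0,0,0, 0,0,0,0,0,-2,0, 0,0,0,0,0,-4,0, 0,0,0,0,0,-4,0, 0,0,0,0,0,-4,0, 0,0,0,0,0,0,0]'
python3 - <<'E'
from h import *
state()
c=np.cos(np.radians(-3.3));s=np.sin(np.radians(-3.3))
go([.461+c*.043-s*.045,-.0155+s*.043+c*.045,.036],-3.3)
E
```

```text
time_s: 11.85
ee_pos: [0.606, 0.0645, -0.0004]
eef_rot: [3.139, -0.091, -0.026]
contact_force: [-1.4, 0.5, -0.5]
finger_gap: 0.051
grip_force: 0.0
time_s: 12.68
ee_pos: [0.6186, 0.0644, 0.1582]
eef_rot: [3.139, -0.091, 0.019]
contact_force: [0.7, 0.3, 1.4]
finger_gap: 0.0253
grip_force: 39.6
12.6833 [0.6186 0.0644 0.1582] [ 3.139 -0.091  0.019] [-2.300e-02  2.630e-01  1.617e+00 -1.000e-03  1.250e+00  1.606e+00] 0.025260858002565043 39.63735580444336 [0.7 0.3 1.4]
turn [ 0.    -0.012 -0.   ] n 1 then shift cm [-10.97   4.38  12.22] n 5 t 12.7
```

```bash
python3 -m pendant '[0,-0.008,0,-2.74,1.1,0,0, 0,0,0,-2.74,1.1,0,0, 0,0,0,-2.74,1.1,0,0, 0,0,0,-2.74,1.1,0,0, 0,0,0,0,0,0,0, 0,0,0,0,0,0,0, 0,0,0,0,0,2.5,0, 0,0,0,0,0,2.5,0, 0,0,0,0,0,2,0, 0,0,0,0,0,1.5,0, 0,0,0,0,0,0,0, 0,0,0,0,0,0,0]'
python3 - <<'E'
from h import *
state()
c=np.cos(np.radians(-3.3));s=np.sin(np.radians(-3.3))
go([.461+c*.043-s*.045,-.0155+s*.043+c*.045,.036],-3.3)
E
```

```text
time_s: 13.68
ee_pos: [0.5, 0.027, 0.0627]
eef_rot: [3.14, -0.09, -0.021]
contact_force: [0.1, 0.8, -0.6]
finger_gap: 0.0248
grip_force: 39.6
13.6833 [0.5    0.027  0.0627] [ 3.14  -0.09  -0.021] [-0.103  0.13   1.972 -0.002  1.053  1.527] 0.02477303990562132 39.56882894039154 [ 0.1  0.8 -0.6]
turn [ 0.001  0.014 -0.   ] n 1 then shift cm [ 0.65 -0.03  2.67] n 1 t 13.7
```

```bash
python3 -m pendant '[0,0.014,0,0.6,0,0,0, 0,0,0,0,0,1.2,0, 0,0,0,0,0,1.2,0, 0,0,0,0,0,0,0, 0,0,0,0,0,0,0, 0,0,0,0,0,0,0]'
python3 - <<'E'
from h import *
state()
c=np.cos(np.radians(-3.3));s=np.sin(np.radians(-3.3))
go([.461+c*.043-s*.045,-.0155+s*.043+c*.045,.036],-3.3)
E
```

```text
time_s: 14.18
ee_pos: [0.5052, 0.0264, 0.0386]
eef_rot: [3.139, -0.091, 0.001]
contact_force: [-0.5, -0.2, -0.8]
finger_gap: 0.0249
grip_force: 39.6
14.1833 [0.5052 0.0264 0.0386] [ 3.139e+00 -9.100e-02  1.000e-03] [-1.030e-01  1.720e-01  1.979e+00 -1.000e-03  9.900e-01  1.526e+00] 0.02494833341219769 39.571019411087036 [-0.5 -0.2 -0.8]
turn [ 0.001 -0.    -0.   ] n 1 then shift cm [ 0.13 -0.06  0.26] n 1 t 14.2
```

```bash
python3 -m pendant '[0,0,0,0,0,0,0.6, 0,0,0,0,0,0,0.6, 0,0,0,0,0,0,0.6, 0,0,0,0,0,0,0.6, 0,0,0,0,0,-2,0.6, 0,0,0,0,0,-4,0.6, 0,0,0,0,0,-4,0.6, 0,0,0,0,0,-4,0.6, 0,0,0,0,0,0,0.6, 0,0,0,0,0,0,0.6]'
python3 -c "
from h import *
state();go([.632,-.055,.07],-3.3)"
```

```text
time_s: 15.02
ee_pos: [0.5076, 0.0263, 0.1824]
eef_rot: [3.139, -0.091, 0.013]
contact_force: [-0.1, 0.4, -0.1]
finger_gap: 0.0516
grip_force: 0.0
15.0167 [0.5076 0.0263 0.1824] [ 3.139 -0.091  0.013] [-1.030e-01 -2.600e-02  1.886e+00 -1.000e-03  1.273e+00  1.526e+00] 0.05160216781260161 0.0 [-0.1  0.4 -0.1]
turn [ 0.001 -0.008 -0.   ] n 1 then shift cm [12.88  7.41 11.24] n 5 t 15.0
```

```bash
python3 -m pendant '[0,-0.008,0,3.2,1.85,0,0.6, 0,0,0,3.2,1.85,0,0.6, 0,0,0,3.2,1.85,0,0.6, 0,0,0,3.2,1.85,0,0.6, 0,0,0,0,0,3.5,0.6, 0,0,0,0,0,3.5,0.6, 0,0,0,0,0,2.5,0.6, 0,0,0,0,0,1.5,0.6, 0,0,0,0,0,0,0.6, 0,0,0,0,0,0,0.6]' 40
python3 - <<'E'
from h import *
state();go([.632,-.055,.003],-3.3)
w=cam('wrist');save(w,'w2')
t=cam('top')
for ce,st,_ in blobs(t,dark(t),20,150,(240,160,440,225)): print(ce.round(1),st[4],ray(t,*ce,.016).round(4)[:2])
E
```

```text
time_s: 15.85
ee_pos: [0.6261, -0.0544, 0.0657]
eef_rot: [-3.14, 0.091, 0.019]
contact_force: [-0.2, 0.7, 1.0]
finger_gap: 0.0511
grip_force: 0.0
15.85 [ 0.6261 -0.0544  0.0657] [-3.14   0.091  0.019] [-0.211  0.4    1.632 -0.002  1.121  1.419] 0.05111915137480611 0.0 [-0.2  0.7  1. ]
turn [ 0.     0.012 -0.   ] n 1 then shift cm [0.6  0.02 6.27] n 2 t 15.8
[309.6 192.5] 120 [0.6701 0.0195]
[374.9 191.6] 122 [ 0.671  -0.1469]
[292.3 183.9] 109 [0.6927 0.0633]
```

View pics/w2.png

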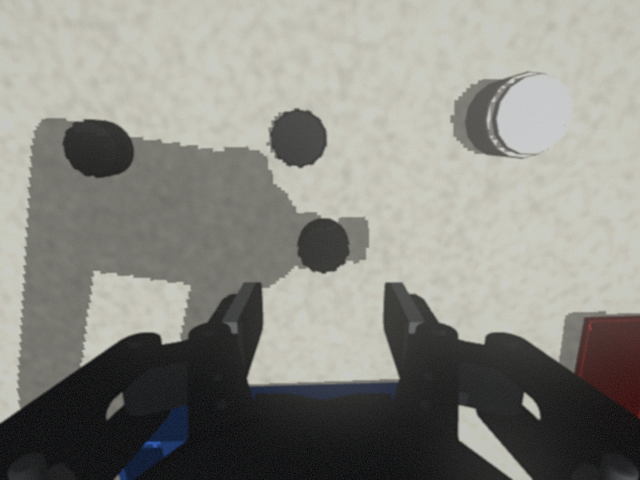

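The wrist view shows the target cap at (323,245) between the finger lines, the other two caps at (298,138) and (97,148), and the pot at (530,115). All are still in place.

Run:
```python
from h import *
w=cam('wrist')
for p in((323,245),(298,138),(97,148)): print(ray(w,*p,.014).round(4))
go([.632,-.055,.004],-3.3)
```

```text
[ 0.6363 -0.0549  0.014 ]
[ 0.6966 -0.045   0.014 ]
[0.6977 0.0634 0.014 ]
turn [ 0.002  0.004 -0.   ] n 1 then shift cm [ 0.29 -0.01  6.58] n 2 t 16.0
```

```bash
python3 -m pendant '[0,0.004,0,0.5,0,2,0.6, 0,0,0,0,0,2,0.6, 0,0,0,0,0,1.2,0.6, 0,0,0,0,0,0.6,0.6, 0,0,0,0,0,0.3,0.6, 0,0,0,0,0,0,0.6, 0,0,0,0,0,0,0.6]'
python3 -c "
from h import *
state();go([.634,-.055,.003],-3.3)"
```

```text
time_s: 16.58
ee_pos: [0.6335, -0.0553, 0.0082]
eef_rot: [3.139, -0.091, -0.002]
contact_force: [0.8, 0.3, 0.3]
finger_gap: 0.0511
grip_force: 0.0
16.5833 [ 0.6335 -0.0553  0.0082] [ 3.139e+00 -9.100e-02 -2.000e-03] [-0.21   0.488  1.636 -0.002  1.019  1.419] 0.05111233735224282 0.0 [0.8 0.3 0.3]
turn [ 0.001  0.002 -0.   ] n 1 then shift cm [ 0.05 -0.03  0.52] n 1 t 16.6
```

```bash
python3 -m pendant '[0,0,0,0.05,0,0.5,0.6, 0,0,0,0,0,0,0, 0,0,0,0,0,0,0, 0,0,0,0,0,0,0, 0,0,0,0,0,0,0, 0,0,0,0,0,0,0, 0,0,0,0,0,-2,0, 0,0,0,0,0,-4,0, 0,0,0,0,0,-4,0, 0,0,0,0,0,-4,0, 0,0,0,0,0,0,0, 0,0,0,0,0,0,0]' 30
python3 - <<'E'
from h import *
state()
c=np.cos(np.radians(-3.3));s=np.sin(np.radians(-3.3))
for y in(-.05,0,.05): go([.461+c*-.048-s*y,-.0155+s*-.048+c*y,.045],-3.3)
E
```

```text
time_s: 17.58
ee_pos: [0.6362, -0.0555, 0.1464]
eef_rot: [3.138, -0.091, 0.007]
contact_force: [-0.5, -0.6, -0.5]
finger_gap: 0.0288
grip_force: 29.7
17.5833 [ 0.6362 -0.0555  0.1464] [ 3.138 -0.091  0.007] [-0.21   0.318  1.572 -0.002  1.246  1.419] 0.028768288362611867 29.68737244606018 [-0.5 -0.6 -0.5]
turn [ 0.002 -0.005 -0.   ] n 1 then shift cm [-22.52   2.01  10.14] n 7 t 17.6
turn [ 0.002 -0.005 -0.   ] n 1 then shift cm [-22.52  -2.99  10.14] n 7 t 17.6
turn [ 0.002 -0.005 -0.   ] n 1 then shift cm [-22.52  -7.99  10.14] n 7 t 17.6
```

```bash
python3 -m pendant '[0,-0.005,0,-3.75,0.33,-0.3,0, 0,0,0,-3.75,0.33,0,0, 0,0,0,-3.75,0.33,0,0, 0,0,0,-3.75,0.33,0,0, 0,0,0,-3.75,0.33,0,0, 0,0,0,-3.75,0.33,0,0, 0,0,0,0,0,0,0, 0,0,0,0,0,2.5,0, 0,0,0,0,0,2.5,0, 0,0,0,0,0,2,0, 0,0,0,0,0,0,0, 0,0,0,0,0,0,0]'
python3 - <<'E'
from h import *
state()
c=np.cos(np.radians(-3.3));s=np.sin(np.radians(-3.3))
for y in(-.05,): go([.461+c*-.048-s*y,-.0155+s*-.048+c*y,.042],-3.3)
E
```

```text
time_s: 18.58
ee_pos: [0.4052, -0.0611, 0.075]
eef_rot: [-3.139, 0.091, 0.021]
contact_force: [0.0, 0.5, -0.9]
finger_gap: 0.0282
grip_force: 29.7
18.5833 [ 0.4052 -0.0611  0.075 ] [-3.139  0.091  0.021] [-0.34  -0.115  2.191 -0.004  1.078  1.29 ] 0.02824526497363154 29.723381102085114 [ 0.   0.5 -0.9]
turn [-0.     0.013 -0.   ] n 1 then shift cm [0.5  0.12 3.3 ] n 1 t 18.6
```

```bash
python3 -m pendant '[0,0.013,0,0.5,-0.4,0,0, 0,0,0,0,0,1.6,0, 0,0,0,0,0,1.6,0, 0,0,0,0,0,0,0, 0,0,0,0,0,0,0.45, 0,0,0,0,0,0,0.45, 0,0,0,0,0,0,0.45, 0,0,0,0,0,-3,0.45, 0,0,0,0,0,-4,0.6, 0,0,0,0,0,-4,0.6, 0,0,0,0,0,0,0.6, 0,0,0,0,0,0,0.6]'
python3 - <<'E'
from h import *
state();go([.6945,-.0445,.06],-3.3)
E
```

```text
time_s: 19.58
ee_pos: [0.415, -0.0589, 0.1588]
eef_rot: [3.136, -0.091, 0.021]
contact_force: [0.2, 0.1, 0.0]
finger_gap: 0.0512
grip_force: 0.0
19.5833 [ 0.415  -0.0589  0.1588] [ 3.136 -0.091  0.021] [-0.33  -0.241  2.124  0.     1.245  1.298] 0.05123400270640903 0.0 [0.2 0.1 0. ]
turn [ 0.003 -0.013 -0.   ] n 1 then shift cm [27.82 -3.05  9.88] n 8 t 19.6
```

```bash
python3 -m pendant '[0,-0.013,0,3.5,-0.38,0,0.6, 0,0,0,3.5,-0.38,0,0.6, 0,0,0,3.5,-0.38,0,0.6, 0,0,0,3.5,-0.38,0,0.6, 0,0,0,3.5,-0.38,0,0.6, 0,0,0,3.5,-0.38,0,0.6, 0,0,0,3.4,-0.38,0,0.6, 0,0,0,3.4,-0.38,0,0.6, 0,0,0,0,0,3.5,0.6, 0,0,0,0,0,3.5,0.6, 0,0,0,0,0,2.5,0.6, 0,0,0,0,0,0,0.6]'
python3 -m pendant '[0,0,0,0,0,0,0.6, 0,0,0,0,0,0,0.6]'
python3 - <<'E'
from h import *
state();go([.6945,-.0445,.003],-3.3)
E
```

```text
time_s: 20.58
ee_pos: [0.6846, -0.0427, 0.0487]
eef_rot: [-3.139, 0.091, 0.035]
contact_force: [-1.3, 1.3, -0.9]
finger_gap: 0.0514
grip_force: 0.0
time_s: 20.75
ee_pos: [0.6914, -0.0439, 0.0592]
eef_rot: [3.139, -0.091, -0.01]
contact_force: [1.2, -0.2, 0.6]
finger_gap: 0.0513
grip_force: 0.0
20.75 [ 0.6914 -0.0439  0.0592] [ 3.139 -0.091 -0.01 ] [-0.176  0.54   1.45  -0.002  1.158  1.453] 0.05132860690671367 0.0 [ 1.2 -0.2  0.6]
turn [ 0.001  0.007 -0.   ] n 1 then shift cm [0.31 0.04 5.62] n 2 t 20.8
```

So the readings settle about 0.2 s after a move, and the small errors were only lag.

```bash
python3 -m pendant '[0,0,0,0.15,0,2,0.6, 0,0,0,0,0,1.8,0.6, 0,0,0,0,0,1.1,0.6, 0,0,0,0,0,0.7,0.6, 0,0,0,0,0,0,0.6, 0,0,0,0,0,0,0.6, 0,0,0,0,0,0,0, 0,0,0,0,0,0,0, 0,0,0,0,0,0,0, 0,0,0,0,0,0,0, 0,0,0,0,0,0,0]' 30
python3 -c "
from h import *
state()"
python3 -m pendant '[0,0,0,0,0,-2,0, 0,0,0,0,0,-4,0, 0,0,0,0,0,-4,0, 0,0,0,0,0,-4,0, 0,0,0,0,0,-1,0, 0,0,0,0,0,0,0, 0,0,0,0,0,0,0, 0,0,0,0,0,0,0]' 30
python3 - <<'E'
from h import *
state()
c=np.cos(np.radians(-3.3));s=np.sin(np.radians(-3.3))
for y in(0,): go([.461+c*-.048-s*y,-.0155+s*-.048+c*y,.042],-3.3)
E
```

```text
time_s: 21.67
ee_pos: [0.693, -0.0441, 0.0038]
eef_rot: [3.139, -0.091, -0.008]
contact_force: [0.1, 0.8, 5.6]
finger_gap: 0.0284
grip_force: 29.9
21.6667 [ 0.693  -0.0441  0.0038] [ 3.139 -0.091 -0.008] [-0.176  0.614  1.46  -0.002  1.073  1.454] 0.02838328572958159 29.938464760780334 [0.1 0.8 5.6]
time_s: 22.33
ee_pos: [0.6916, -0.0436, 0.1498]
eef_rot: [3.14, -0.091, -0.018]
contact_force: [-0.3, 0.1, -0.2]
finger_gap: 0.0287
grip_force: 29.7
22.3333 [ 0.6916 -0.0436  0.1498] [ 3.14  -0.091 -0.018] [-0.176  0.45   1.394 -0.002  1.309  1.453] 0.02874967753715194 29.73887801170349 [-0.3  0.1 -0.2]
turn [ 0.001  0.011 -0.   ] n 1 then shift cm [-27.99  -1.48  10.78] n 8 t 22.3
```

```bash
python3 -m pendant '[0,0.01,0,-3.5,-0.18,0,0, 0,0,0,-3.5,-0.18,0,0, 0,0,0,-3.5,-0.18,0,0, 0,0,0,-3.5,-0.18,0,0, 0,0,0,-3.5,-0.18,0,0, 0,0,0,-3.5,-0.18,0,0, 0,0,0,-3.5,-0.18,0,0, 0,0,0,-3.4,-0.18,0,0, 0,0,0,0,0,0,0, 0,0,0,0,0,0,0, 0,0,0,0,0,2,0, 0,0,0,0,0,3,0]'
python3 -m pendant '[0,0,0,0,0,2,0, 0,0,0,0,0,1,0, 0,0,0,0,0,0,0, 0,0,0,0,0,0,0]'
python3 - <<'E'
from h import *
state()
c=np.cos(np.radians(-3.3));s=np.sin(np.radians(-3.3))
for y in(0,): go([.461+c*-.048-s*y,-.0155+s*-.048+c*y,.042],-3.3)
E
```

```text
time_s: 23.33
ee_pos: [0.4189, -0.0142, 0.1035]
eef_rot: [3.138, -0.091, 0.014]
contact_force: [0.7, -0.1, -0.0]
finger_gap: 0.0283
grip_force: 29.7
time_s: 23.67
ee_pos: [0.4155, -0.0135, 0.0713]
eef_rot: [3.14, -0.091, 0.0]
contact_force: [-0.8, -0.4, -0.2]
finger_gap: 0.0285
grip_force: 29.7
23.6667 [ 0.4155 -0.0135  0.0713] [ 3.14  -0.091  0.   ] [-2.220e-01 -1.040e-01  2.190e+00 -1.000e-03  1.056e+00  1.407e+00] 0.02854044253936896 29.72759038209915 [-0.8 -0.4 -0.2]
turn [ 0.001 -0.    -0.   ] n 1 then shift cm [-0.25 -0.06  2.93] n 1 t 23.7
```

```bash
python3 -m pendant '[0,0,0,-0.25,-0.65,0,0, 0,0,0,0,0,1.5,0, 0,0,0,0,0,1.4,0, 0,0,0,0,0,0,0, 0,0,0,0,0,0,0.42, 0,0,0,0,0,0,0.42, 0,0,0,0,0,0,0.42, 0,0,0,0,0,-3,0.42, 0,0,0,0,0,-4,0.6, 0,0,0,0,0,-4,0.6, 0,0,0,0,0,0,0.6, 0,0,0,0,0,0,0.6]'
python3 - <<'E'
from h import *
state();go([.695,.063,.06],-3.3)
t=cam('top')
for ce,st,_ in blobs(t,dark(t),20,400,(240,160,400,225)): print(ce.round(1),st[4],ray(t,*ce,.016).round(4)[:2])
E
```

```text
time_s: 24.67
ee_pos: [0.4159, -0.0073, 0.1567]
eef_rot: [3.138, -0.091, 0.016]
contact_force: [-0.7, 0.1, -0.2]
finger_gap: 0.0511
grip_force: 0.0
24.6667 [ 0.4159 -0.0073  0.1567] [ 3.138 -0.091  0.016] [-2.070e-01 -2.440e-01  2.130e+00 -1.000e-03  1.244e+00  1.422e+00] 0.05106527222893391 0.0 [-0.7  0.1 -0.2]
turn [ 0.002 -0.01  -0.   ] n 1 then shift cm [27.45 -8.62  9.67] n 8 t 24.7
[292.2 183.5] 100 [0.6936 0.0637]
```

Only the last cap is still on the bench, and it hasn't moved.

```bash
python3 -m pendant '[0,-0.008,0,3.43,-1.08,0,0.6, 0,0,0,3.43,-1.08,0,0.6, 0,0,0,3.43,-1.08,0,0.6, 0,0,0,3.43,-1.08,0,0.6, 0,0,0,3.43,-1.08,0,0.6, 0,0,0,3.43,-1.08,0,0.6, 0,0,0,3.43,-1.08,0,0.6, 0,0,0,3.43,-1.08,0,0.6, 0,0,0,0,0,3.5,0.6, 0,0,0,0,0,3.5,0.6, 0,0,0,0,0,2.5,0.6, 0,0,0,0,0,0,0.6]'
python3 -m pendant '[0,0,0,0,0,0,0.6, 0,0,0,0,0,0,0.6, 0,0,0,0,0,0,0.6]'
python3 - <<'E'
from h import *
state();go([.695,.063,.004],-3.3)
E
```

```text
time_s: 25.72
ee_pos: [0.6847, 0.0639, 0.0461]
eef_rot: [3.139, -0.091, -0.034]
contact_force: [-1.5, -0.8, -0.9]
finger_gap: 0.0513
grip_force: 0.0
time_s: 25.97
ee_pos: [0.6932, 0.0635, 0.059]
eef_rot: [3.139, -0.091, -0.003]
contact_force: [0.9, -0.3, -0.1]
finger_gap: 0.0515
grip_force: 0.0
25.9667 [0.6932 0.0635 0.059 ] [ 3.139e+00 -9.100e-02 -3.000e-03] [-2.100e-02  5.440e-01  1.445e+00 -1.000e-03  1.154e+00  1.608e+00] 0.0515157844279783 0.0 [ 0.9 -0.3 -0.1]
turn [ 0.001  0.002 -0.   ] n 1 then shift cm [0.18 0.04 5.5 ] n 2 t 26.0
```

```bash
python3 -m pendant '[0,0,0,0.1,0,2,0.6, 0,0,0,0,0,1.8,0.6, 0,0,0,0,0,1.1,0.6, 0,0,0,0,0,0.6,0.6, 0,0,0,0,0,0,0.6, 0,0,0,0,0,0,0.6, 0,0,0,0,0,0,0, 0,0,0,0,0,0,0, 0,0,0,0,0,0,0, 0,0,0,0,0,0,0, 0,0,0,0,0,0,0]' 30
python3 -m pendant '[0,0,0,0,0,-2,0, 0,0,0,0,0,-4,0, 0,0,0,0,0,-4,0, 0,0,0,0,0,-4,0, 0,0,0,0,0,-1,0, 0,0,0,0,0,0,0, 0,0,0,0,0,0,0, 0,0,0,0,0,0,0]' 30
python3 - <<'E'
from h import *
state()
c=np.cos(np.radians(-3.3));s=np.sin(np.radians(-3.3))
for y in(0.05,): go([.461+c*-.048-s*y,-.0155+s*-.048+c*y,.042],-3.3)
E
```

```text
time_s: 26.88
ee_pos: [0.6934, 0.0635, 0.003]
eef_rot: [3.139, -0.091, -0.005]
contact_force: [-0.9, -0.4, 6.1]
finger_gap: 0.0288
grip_force: 30.1
time_s: 27.55
ee_pos: [0.6917, 0.0637, 0.149]
eef_rot: [3.139, -0.091, -0.015]
contact_force: [-0.8, 0.8, -0.0]
finger_gap: 0.0287
grip_force: 29.8
27.55 [0.6917 0.0637 0.149 ] [ 3.139 -0.091 -0.015] [-2.100e-02  4.530e-01  1.391e+00 -1.000e-03  1.307e+00  1.608e+00] 0.028737868762369372 29.75837677717209 [-0.8  0.8 -0. ]
turn [ 0.001  0.009 -0.   ] n 1 then shift cm [-27.38   4.23  10.7 ] n 8 t 27.6
```

```bash
python3 -m pendant '[0,0.009,0,-3.4,0.5,0,0, 0,0,0,-3.4,0.5,0,0, 0,0,0,-3.4,0.5,0,0, 0,0,0,-3.4,0.5,0,0, 0,0,0,-3.4,0.5,0,0, 0,0,0,-3.4,0.5,0,0, 0,0,0,-3.4,0.5,0,0, 0,0,0,-3.4,0.5,0,0, 0,0,0,0,0,0,0, 0,0,0,0,0,0,0, 0,0,0,0,0,0,0, 0,0,0,0,0,0,0]'
python3 - <<'E'
from h import *
state()
t=cam('top'); s=cam('scene')
A=cv2.resize(t['frame'][220:320,260:380,::-1],(480,400)); B=cv2.resize(s['frame'][180:320,205:365,::-1],(320,280)); B=np.vstack([B,np.zeros((120,320,3),np.uint8)])
cv2.imwrite('pics/c1.png',np.hstack([A,B]))
c=np.cos(np.radians(-3.3));s=np.sin(np.radians(-3.3))
for y in(0.05,): go([.461+c*-.048-s*y,-.0155+s*-.048+c*y,.042],-3.3)
E
```

```text
time_s: 28.55
ee_pos: [0.42, 0.0394, 0.1505]
eef_rot: [3.139, -0.091, 0.004]
contact_force: [-0.1, -0.6, 0.2]
finger_gap: 0.0285
grip_force: 29.8
28.55 [0.42   0.0394 0.1505] [ 3.139 -0.091  0.004] [-9.300e-02 -2.120e-01  2.117e+00 -1.000e-03  1.234e+00  1.536e+00] 0.02845786603224344 29.759113490581512 [-0.1 -0.6  0.2]
turn [ 0.001 -0.003 -0.   ] n 1 then shift cm [-0.4   0.25 10.86] n 3 t 28.6
```

View pics/c1.png

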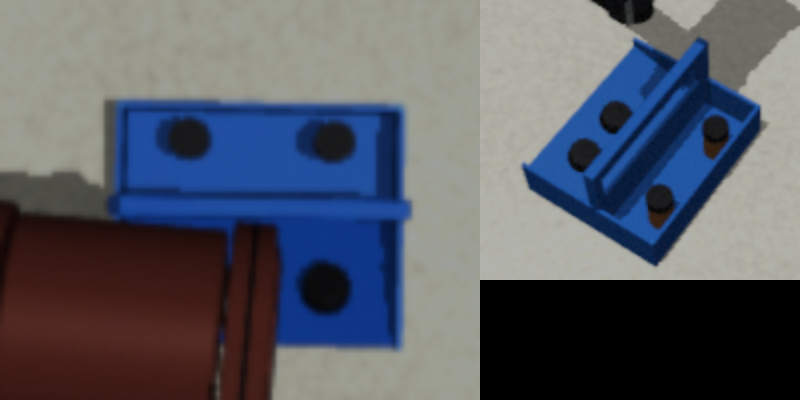

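Both vials stand upright in the deep bay, and two caps lie on the ramp at crop (325,287) and beside it. The third cap goes on the free left part.

```bash
python3 -m pendant '[0,0,0,-0.4,0.25,0,0, 0,0,0,0,0,3,0, 0,0,0,0,0,3,0, 0,0,0,0,0,2,0, 0,0,0,0,0,1.6,0, 0,0,0,0,0,0,0, 0,0,0,0,0,0,0, 0,0,0,0,0,0,0.42, 0,0,0,0,0,0,0.42, 0,0,0,0,0,0,0.42, 0,0,0,0,0,-3,0.42, 0,0,0,0,0,-4,0.42]'
python3 -m pendant '[0,0,0,0,0,-4,0.6, 0,0,0,0,0,-4,0.6, 0,0,-0.12,0,0,0,1, 0,0,-0.12,0,0,0,1, 0,0,-0.12,0,0,0,1, 0,0,-0.12,0,0,0,1, 0,0,-0.12,0,0,0,1, 0,0,-0.12,0,0,0,1, 0,0,-0.12,0,0,0,1, 0,0,-0.12,0,0,0,1, 0,0,-0.12,0,0,0,1, 0,0,-0.12,0,0,0,1]'
python3 -m pendant '[0,0,-0.12,0,0,0,1, 0,0,-0.12,0,0,0,1, 0,0,-0.12,0,0,0,1, 0,0,0,0,0,0,1, 0,0,0,0,0,0,1]'
python3 - <<'E'
from h import *
state()
go([.461,-.0155,.16],86.7)
w=cam('wrist');save(w,'w3')
t=cam('top'); s=cam('scene')
A=cv2.resize(t['frame'][220:320,260:380,::-1],(480,400)); B=cv2.resize(s['frame'][180:320,205:365,::-1],(320,280)); B=np.vstack([B,np.zeros((120,320,3),np.uint8)])
C=cv2.resize(w['frame'][:,:,::-1],(266,200)); C=np.hstack([C,np.zeros((200,534,3),np.uint8)])
cv2.imwrite('pics/c2.png',np.vstack([np.hstack([A,B]),C]))
E
```

```text
time_s: 29.65
ee_pos: [0.4122, 0.0374, 0.1231]
eef_rot: [3.14, -0.091, -0.006]
contact_force: [1.4, 0.4, 0.3]
finger_gap: 0.0357
grip_force: 0.0
time_s: 30.65
ee_pos: [0.4152, 0.0372, 0.2058]
eef_rot: [2.635, 1.704, 0.005]
contact_force: [0.6, 0.1, 0.9]
finger_gap: 0.0852
grip_force: 0.0
time_s: 31.07
ee_pos: [0.4151, 0.0372, 0.2055]
eef_rot: [2.297, 2.137, 0.003]
contact_force: [-0.0, 0.3, 0.1]
finger_gap: 0.0856
grip_force: 0.0
31.0667 [0.4151 0.0372 0.2055] [2.297 2.137 0.003] [-1.000e-01 -2.870e-01  2.070e+00 -1.000e-03  1.354e+00 -2.700e-02] 0.08559275420544943 0.0 [-0.   0.3  0.1]
turn [ 0.004  0.001 -0.015] n 1 then shift cm [-5.    4.88  4.55] n 3 t 31.1
```

View pics/c2.png

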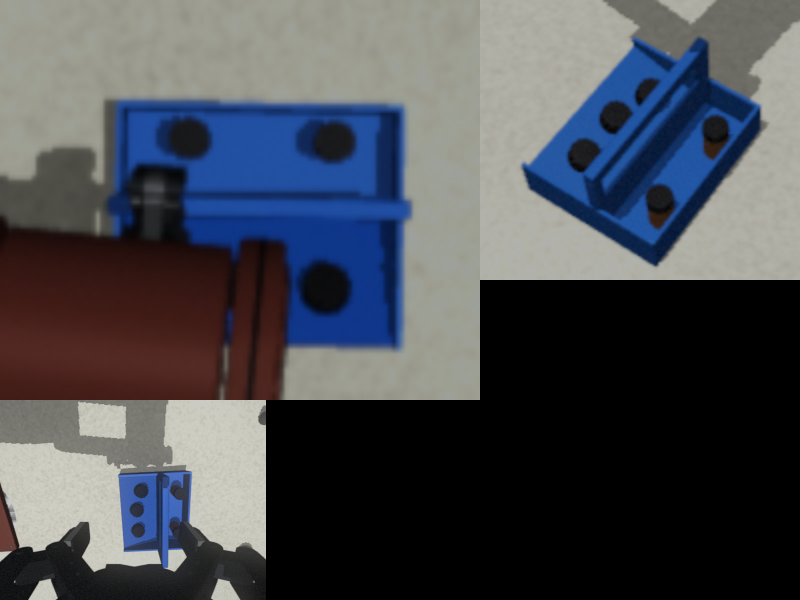

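All three caps lie in the sloping bay and both vials stand in the deep bay. The tool is now turned so the fingers close across the bar.

```bash
python3 -m pendant '[0,0,-0.015,-2.5,2.4,0,0.5, 0,0,0,-2.5,2.4,0,0.5, 0,0,0,0,0,2.5,0.5, 0,0,0,0,0,2.5,0.5, 0,0,0,0,0,2,0.5, 0,0,0,0,0,0,0.5, 0,0,0,0,0,0,0.5]'
python3 - <<'E'
from h import *
state()
go([.461,-.0155,.076],86.7)
w=cam('wrist');save(w,'w4')
m=w['frame'];f=m.astype(int)
a=proj(w,[.4657,.0721,.104]);b=proj(w,[.456,-.1034,.104]);print(a,b)
E
```

```text
time_s: 31.8
ee_pos: [0.459, -0.0155, 0.1342]
eef_rot: [2.281, 2.159, -0.001]
contact_force: [0.7, -0.1, -0.4]
finger_gap: 0.043
grip_force: 0.0
31.8 [ 0.459  -0.0155  0.1342] [ 2.281e+00  2.159e+00 -1.000e-03] [-2.050e-01 -8.800e-02  2.041e+00 -1.000e-03  1.188e+00 -1.500e-01] 0.043048101455841335 0.0 [ 0.7 -0.1 -0.4]
turn [0.    0.001 0.003] n 1 then shift cm [0.01 0.2  5.82] n 2 t 31.8
[327.57546386  93.10219615] [326.37864252 416.77061428]
```

View pics/w4.png

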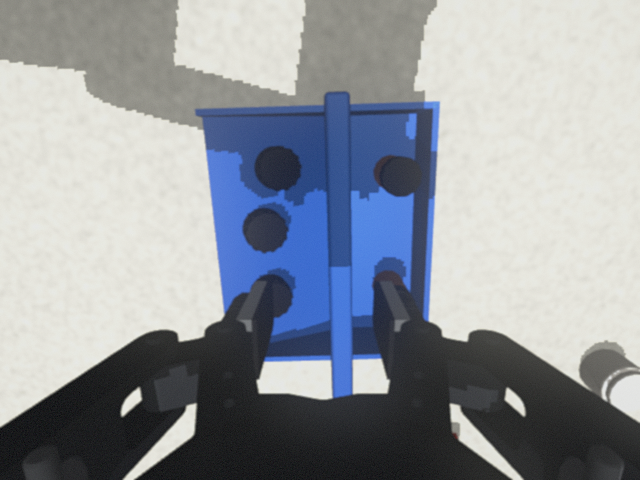

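The bar runs from (338,95) to (342,395), between the fingers but about 12 px right of where I predicted.

Run:
```python
from h import *
w=cam('wrist')
a=ray(w,338,98,.104);b=ray(w,342,390,.104);print(a,b,np.degrees(np.arctan2(*(a-b)[:2][::-1]))-90)
```

```text
[0.47163784 0.0697329  0.104     ] [ 0.46715422 -0.08705327  0.104     ] -1.6380406036778652
```

```bash
python3 -m pendant '[0,0,-0.015,0,0.7,0,0.5, 0,0,0,0,0,2,0.5, 0,0,0,0,0,2,0.5, 0,0,0,0,0,1.8,0.5, 0,0,0,0,0,0,0.5, 0,0,0,0,0,0,0.5]'
python3 - <<'E'
from h import *
state()
E
python3 -m pendant '[0,0,0,0,0,0,0, 0,0,0,0,0,0,0, 0,0,0,0,0,0,0, 0,0,0,0,0,0,0, 0,0,0,0,0,0,0, 0,0,0,0,0,0,0, 0,0,0,0,0,0,0]' 100
python3 - <<'E'
from h import *
state()
s=cam('scene');save(s,'s2')
E
```

```text
time_s: 32.4
ee_pos: [0.4674, -0.0161, 0.0774]
eef_rot: [2.261, 2.177, 0.002]
contact_force: [-0.1, 1.1, 0.4]
finger_gap: 0.0421
grip_force: 0.0
32.4 [ 0.4674 -0.0161  0.0774] [2.261e+00 2.177e+00 2.000e-03] [-2.030e-01  1.600e-02  2.061e+00 -1.000e-03  1.062e+00 -1.640e-01] 0.042149622546702535 0.0 [-0.1  1.1  0.4]
time_s: 32.98
ee_pos: [0.4685, -0.0164, 0.0789]
eef_rot: [2.26, 2.175, 0.005]
contact_force: [-1.2, 0.5, 6.6]
finger_gap: 0.01
grip_force: 98.4
32.9833 [ 0.4685 -0.0164  0.0789] [2.26  2.175 0.005] [-2.030e-01  1.300e-02  2.060e+00 -1.000e-03  1.062e+00 -1.640e-01] 0.009987198136876251 98.43074440956116 [-1.2  0.5  6.6]
```

View pics/s2.png

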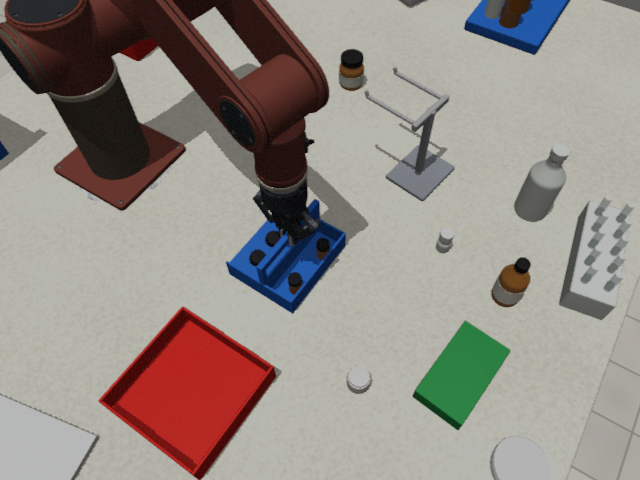

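Grip is good: the gap sits at the bar's thickness and the carrier is loaded with all five items. I'll lift gently.

```bash
python3 -m pendant '[0,0,0,0,0,-0.5,0, 0,0,0,0,0,-1,0, 0,0,0,0,0,-1.5,0, 0,0,0,0,0,-2,0, 0,0,0,0,0,-2,0, 0,0,0,0,0,-2,0, 0,0,0,0,0,-2,0, 0,0,0,0,0,-1.5,0, 0,0,0,0,0,-1,0, 0,0,0,0,0,-0.5,0, 0,0,0,0,0,0,0, 0,0,0,0,0,0,0]'
python3 - <<'E'
from h import *
state()
go([.51,-.317,.21],87)
E
```

```text
time_s: 34.03
ee_pos: [0.4662, -0.0159, 0.2163]
eef_rot: [2.262, 2.177, 0.001]
contact_force: [0.1, -0.0, -6.4]
finger_gap: 0.0102
grip_force: 97.7
34.0333 [ 0.4662 -0.0159  0.2163] [2.262e+00 2.177e+00 1.000e-03] [-2.030e-01 -1.590e-01  1.943e+00 -1.000e-03  1.355e+00 -1.640e-01] 0.010190187028195194 97.71919012069702 [ 0.1 -0.  -6.4]
turn [0.002 0.001 0.014] n 1 then shift cm [-29.84   5.95   0.63] n 8 t 34.0
```

```bash
python3 -m pendant '[0,0,0,-0.8,0.2,0,0, 0,0,0,-1.5,0.3,0,0, 0,0,0,-2,0.4,0,0, 0,0,0,-2.4,0.5,0,0, 0,0,0,-2.4,0.5,0,0, 0,0,0,-2.4,0.5,0,0, 0,0,0,-2.4,0.5,0,0, 0,0,0,-2.4,0.5,0,0, 0,0,0,-2.4,0.5,0,0, 0,0,0,-2.4,0.5,0,0, 0,0,0,-2.4,0.5,0,0, 0,0,0,-2.4,0.5,0,0]'
python3 -m pendant '[0,0,0,-2,0.4,0,0, 0,0,0,-1.3,0.2,0,0, 0,0,0,-0.6,0.1,0,0, 0,0,0,0,0,0,0, 0,0,0,0,0,0,0, 0,0,0,0,0,0,0]'
python3 - <<'E'
from h import *
state()
go([.51,-.317,.205],87)
E
```

```text
time_s: 35.03
ee_pos: [0.5098, -0.2783, 0.2155]
eef_rot: [2.264, 2.178, 0.001]
contact_force: [0.1, 0.6, -4.2]
finger_gap: 0.0101
grip_force: 97.7
time_s: 35.53
ee_pos: [0.516, -0.3149, 0.2171]
eef_rot: [2.262, 2.178, 0.002]
contact_force: [-0.2, 0.9, -7.1]
finger_gap: 0.0099
grip_force: 97.7
35.5333 [ 0.516  -0.3149  0.2171] [2.262e+00 2.178e+00 2.000e-03] [-6.79e-01  1.80e-01  1.60e+00  1.00e-03  1.36e+00 -6.42e-01] 0.00991065846911629 97.74426341056824 [-0.2  0.9 -7.1]
turn [0.002 0.    0.015] n 1 then shift cm [-0.24 -0.59  1.21] n 1 t 35.5
```

```bash
python3 -m pendant '[0,0,0,-0.2,-0.6,1,0, -0.03,0,0,0,0,0,0, -0.06,0,0,0,0,0,0, -0.06,0,0,0,0,0,0, -0.06,0,0,0,0,0,0, -0.06,0,0,0,0,0,0, -0.06,0,0,0,0,0,0, -0.06,0,0,0,0,0,0, -0.06,0,0,0,0,0,0, -0.06,0,0,0,0,0,0, -0.06,0,0,0,0,0,0, -0.06,0,0,0,0,0,0]'
python3 -m pendant '[-0.06,0,0,0,0,0,0, -0.06,0,0,0,0,0,0, -0.06,0,0,0,0,0,0, -0.06,0,0,0,0,0,0, -0.06,0,0,0,0,0,0, -0.06,0,0,0,0,0,0, -0.06,0,0,0,0,0,0, -0.06,0,0,0,0,0,0, 0,0,0,0,0,0,0, 0,0,0,0,0,0,0, 0,0,0,0,0,0,0]'
python3 - <<'E'
from h import *
s=state();R=cv2.Rodrigues(np.array(s['eef_rot']))[0];print(np.degrees(np.arccos(-R[2,2])),R[:,0])
s=cam('scene');save(s,'s3')
E
```

```text
time_s: 36.53
ee_pos: [0.5093, -0.3167, 0.2067]
eef_rot: [1.887, 1.819, 0.595]
contact_force: [0.3, 0.0, -5.4]
finger_gap: 0.0099
grip_force: 98.0
time_s: 37.45
ee_pos: [0.51, -0.3177, 0.2074]
eef_rot: [1.562, 1.505, 0.932]
contact_force: [0.4, -0.3, -3.8]
finger_gap: 0.0104
grip_force: 98.4
37.45 [ 0.51   -0.3177  0.2074] [1.562 1.505 0.932] [-1.18  -0.12   2.318  1.401  0.973 -2.046] 0.010353538494146709 98.42550158500671 [ 0.4 -0.3 -3.8]
63.634156035208164 [ 0.03826671  0.99926573 -0.00191129]
```

View pics/s3.png

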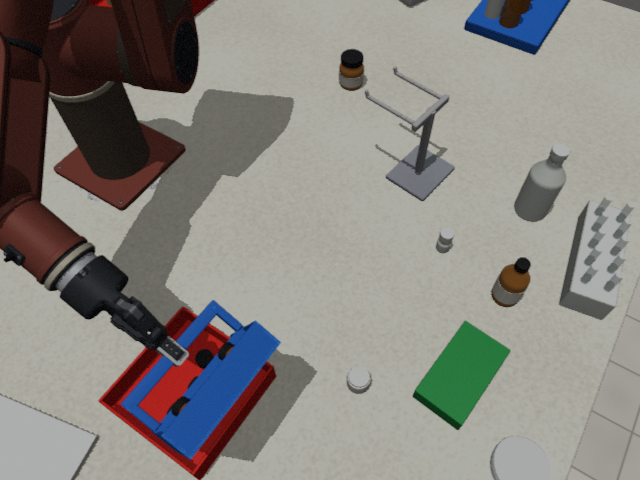

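The carrier is tipped 64 degrees. Two vials rest against the divider at (225,350) and (180,408), and one cap shows through the slot at (204,357). I'll tip a little more and dwell, then level and look in the tray.

```bash
python3 -m pendant '[-0.05,0,0,0,0,0,0, -0.05,0,0,0,0,0,0, -0.04,0,0,0,0,0,0, 0,0,0,0,0,0,0, 0,0,0,0,0,0,0, 0,0,0,0,0,0,0, 0,0,0,0,0,0,0, 0,0,0,0,0,0,0, 0,0,0,0,0,0,0, 0,0,0,0,0,0,0, 0,0,0,0,0,0,0]'
python3 - <<'E'
from h import *
s=state();R=cv2.Rodrigues(np.array(s['eef_rot']))[0];print(np.degrees(np.arccos(-R[2,2])),R[:,0])
s=cam('scene');t=cam('top')
A=cv2.resize(s['frame'][280:480,90:310,::-1],(440,400)); B=cv2.resize(t['frame'][210:330,390:500,::-1],(360,400))
cv2.imwrite('pics/c3.png',np.hstack([A,B]))
E
```

```text
time_s: 38.42
ee_pos: [0.5102, -0.3179, 0.2076]
eef_rot: [1.46, 1.407, 1.017]
contact_force: [-0.2, 0.1, -4.9]
finger_gap: 0.0103
grip_force: 98.5
38.4167 [ 0.5102 -0.3179  0.2076] [1.46  1.407 1.017] [-1.226 -0.033  2.35   1.585  1.078 -2.26 ] 0.010254194850684921 98.51952910423279 [-0.2  0.1 -4.9]
71.78805304591357 [ 0.03842071  0.9992605  -0.00151461]
```

View pics/c3.png

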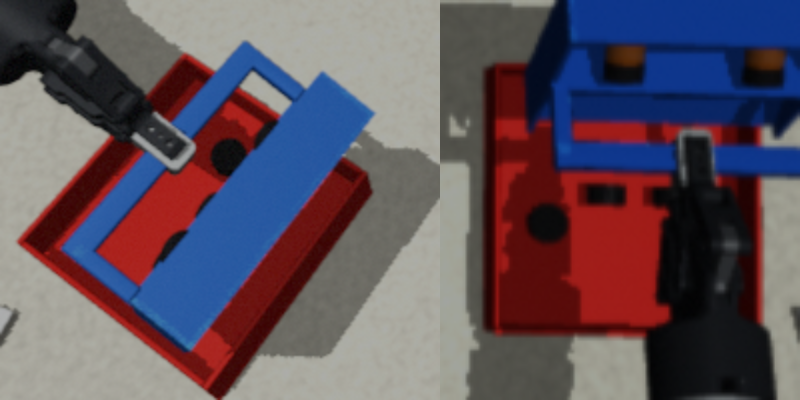

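The top crop shows caps in the tray at (547,223), (605,195) and (660,195), and both vials in the deep bay at (625,65) and (768,65). I'll level the carrier.

```bash
python3 -m pendant '[0.03,0,0,0,0,0,0, 0.06,0,0,0,0,0,0, 0.06,0,0,0,0,0,0, 0.06,0,0,0,0,0,0, 0.06,0,0,0,0,0,0, 0.06,0,0,0,0,0,0, 0.06,0,0,0,0,0,0, 0.06,0,0,0,0,0,0, 0.06,0,0,0,0,0,0, 0.06,0,0,0,0,0,0, 0.06,0,0,0,0,0,0, 0.06,0,0,0,0,0,0]'
python3 -m pendant '[0.06,0,0,0,0,0,0, 0.06,0,0,0,0,0,0, 0.06,0,0,0,0,0,0, 0.06,0,0,0,0,0,0, 0.06,0,0,0,0,0,0, 0.06,0,0,0,0,0,0, 0.06,0,0,0,0,0,0, 0.06,0,0,0,0,0,0, 0.05,0,0,0,0,0,0, 0.03,0,0,0,0,0,0, 0,0,0,0,0,0,0, 0,0,0,0,0,0,0]'
python3 -m pendant '[0,0,0,0,0,-0.5,0, 0,0,0,0,0,-1,0, 0,0,0,0,0,-1,0, 0,0,0,0,0,-0.5,0, 0,0,0,0,0,0,0, 0,0,0,0,0,0,0]'
python3 - <<'E'
from h import *
state()
t=cam('top');f=t['frame'].astype(int)
s=cam('scene')
A=cv2.resize(s['frame'][280:480,90:310,::-1],(440,400)); B=cv2.resize(t['frame'][210:330,390:500,::-1],(360,400))
cv2.imwrite('pics/c4.png',np.hstack([A,B]))
h=np.array([np.cos(np.radians(-9)),np.sin(np.radians(-9))])
p=np.array([.478,.325])-.115*h
go([*p,.23],81)
E
```

```text
time_s: 39.52
ee_pos: [0.5097, -0.317, 0.2072]
eef_rot: [1.938, 1.864, 0.537]
contact_force: [0.4, 0.2, -5.0]
finger_gap: 0.0102
grip_force: 98.1
time_s: 40.52
ee_pos: [0.5103, -0.317, 0.2067]
eef_rot: [2.263, 2.178, 0.004]
contact_force: [-0.0, 0.0, -4.5]
finger_gap: 0.0099
grip_force: 98.1
time_s: 41.02
ee_pos: [0.5103, -0.3182, 0.2388]
eef_rot: [2.26, 2.174, 0.003]
contact_force: [-0.6, -0.5, -4.7]
finger_gap: 0.01
grip_force: 98.1
41.0167 [ 0.5103 -0.3182  0.2388] [2.26  2.174 0.003] [-6.890e-01  1.550e-01  1.587e+00  1.000e-03  1.394e+00 -6.510e-01] 0.010006468959155504 98.1202483177185 [-0.6 -0.5 -4.7]
turn [0.003 0.001 0.118] n 1 then shift cm [ 62.98 -24.69   0.73] n 17 t 41.1
```

View pics/c4.png

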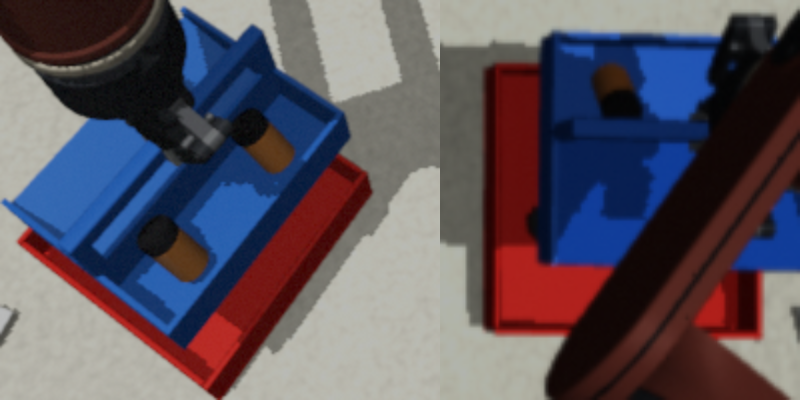

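Both vials lean with their lids against the divider, inside the deep bay. The sloping bay is empty. Next I move to the hook, passing close to the robot first to stay clear of the prong tips.

```bash
python3 -m pendant '[0,0,0.04,0.8,-0.6,0,0, 0,0,0.04,1.4,-1,0,0, 0,0,0.038,2,-1.4,0,0, 0,0,0,2,-1.4,0,0, 0,0,0,2,-1.4,0,0, 0,0,0,2,-1.4,0,0, 0,0,0,2,-1.4,0,0, 0,0,0,2,-1.4,0,0, 0,0,0,2,-1.4,0,0, 0,0,0,2,-1.4,0,0, 0,0,0,2,-1.4,0,0, 0,0,0,2,-1.4,0,0]'
python3 -m pendant '[0,0,0,2,-1.4,0,0, 0,0,0,2,-1.4,0,0, 0,0,0,1.7,-1.2,0,0, 0,0,0,1.1,-0.7,0,0, 0,0,0,0,0,0,0, 0,0,0,0,0,0,0]'
python3 - <<'E'
from h import *
state()
h=np.array([np.cos(np.radians(-9)),np.sin(np.radians(-9))])
p=np.array([.478,.325])-.125*h
go([*p,.23],81)
t=cam('top')
f=t['frame'].astype(int);m=(f.max(2)<60)
for ce,st,_ in blobs(t,m,40,300,(400,225,492,315)): print(ce.round(1),st,ray(t,*ce,.015).round(3))
save(t,'t5')
E
```

```text
time_s: 42.12
ee_pos: [0.3866, -0.0748, 0.2363]
eef_rot: [2.387, 2.039, 0.002]
contact_force: [0.5, 0.2, -4.4]
finger_gap: 0.0103
grip_force: 98.9
time_s: 42.62
ee_pos: [0.3515, -0.0011, 0.2365]
eef_rot: [2.384, 2.041, 0.002]
contact_force: [0.7, -0.1, -4.5]
finger_gap: 0.0101
grip_force: 98.9
42.6167 [ 0.3515 -0.0011  0.2365] [2.384e+00 2.041e+00 2.000e-03] [-2.280e-01 -5.060e-01  2.165e+00 -1.000e-03  1.478e+00 -7.300e-02] 0.010129887680241775 98.9061176776886 [ 0.7 -0.1 -4.5]
turn [0.004 0.001 0.002] n 1 then shift cm [34.19 -5.11  0.65] n 9 t 42.6
[404.2 268.7] [403 230   4  79 234] [ 0.474 -0.218  0.015]
[440.3 267.8] [435 265  12   7  67] [ 0.476 -0.309  0.015]
[460.2 268.5] [454 266  13   6  73] [ 0.474 -0.359  0.015]
[421.9 276.3] [416 271  13  11 110] [ 0.455 -0.262  0.015]
```

All three caps are in the tray, at (440,268), (460,269) and (422,276).

```bash
python3 -m pendant '[0,0,0,0.8,-0.1,0,0, 0,0,0,1.5,-0.2,0,0, 0,0,0,2.4,-0.4,0,0, 0,0,0,2.6,-0.4,0,0, 0,0,0,2.6,-0.4,0,0, 0,0,0,2.6,-0.4,0,0, 0,0,0,2.6,-0.4,0,0, 0,0,0,2.6,-0.4,0,0, 0,0,0,2.6,-0.4,0,0, 0,0,0,2.6,-0.4,0,0, 0,0,0,2.6,-0.4,0,0, 0,0,0,2.6,-0.4,0,0]'
python3 -m pendant '[0,0,0,2.6,-0.4,0,0, 0,0,0,2,-0.3,0,0, 0,0,0,1.6,-0.2,0,0, 0,0,0,0.8,-0.1,0,0, 0,0,0,0,0,0,0, 0,0,0,0,0,0,0, 0,0,0,0,0,0,0]'
python3 - <<'E'
from h import *
state()
h=np.array([np.cos(np.radians(-9)),np.sin(np.radians(-9))])
p=np.array([.478,.325])-.125*h
go([*p,.19],81)
w=cam('wrist'); s=cam('scene')
cv2.imwrite('pics/c5.png',np.hstack([cv2.resize(w['frame'][:,:,::-1],(400,300)),cv2.resize(s['frame'][40:220,260:500,::-1],(400,300))]))
E
```

```text
time_s: 43.67
ee_pos: [0.3533, 0.2842, 0.2359]
eef_rot: [2.387, 2.038, 0.002]
contact_force: [0.3, -0.7, -4.8]
finger_gap: 0.0098
grip_force: 98.9
time_s: 44.25
ee_pos: [0.3542, 0.3526, 0.2358]
eef_rot: [2.387, 2.038, 0.001]
contact_force: [0.3, -0.5, -4.2]
finger_gap: 0.01
grip_force: 98.9
44.25 [0.3542 0.3526 0.2358] [2.387e+00 2.038e+00 1.000e-03] [ 0.627 -0.086  1.84  -0.003  1.387  0.785] 0.010020612044808051 98.89413356781006 [ 0.3 -0.5 -4.2]
turn [ 0.003  0.002 -0.   ] n 1 then shift cm [-0.79  0.16  4.58] n 2 t 44.2
```

View pics/c5.png

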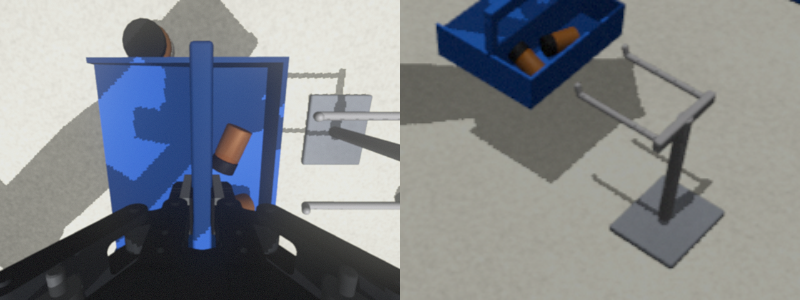

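The wrist half shows the prong tips at full-image (510,187) and (490,333), level with the carrier's middle. The vials lie in the deep bay. An amber jar stands just past the carrier's left end at (230,60).

Run:
```python
from h import *
w=cam('wrist');t=cam('top')
a=ray(w,510,187,.19);b=ray(w,490,333,.19);print(a,b,(a+b)/2)
print('jar',ray(w,232,62,.07),ray(t,118,340,.07))
d=(a-b)[:2];print(np.degrees(np.arctan2(*d[::-1]))-90)
s=ctrl.read_state();g=np.array(s['ee_pos'][:2])
m=((a+b)/2)[:2]; 
for y in(-8,-9,-8.5):
    R=np.array([[np.cos(np.radians(y)),-np.sin(np.radians(y))],[np.sin(np.radians(y)),np.cos(np.radians(y))]]);print('tcp in tip frame',R.T@(g-m))
```

```text
[0.45896973 0.37990404 0.19      ] [0.44532081 0.2946547  0.19      ] [0.45214527 0.33727937 0.19      ]
jar [0.30353673 0.49003932 0.07      ] [0.30870598 0.47829593 0.07      ]
-9.096193103828469
tcp in tip frame [-0.09903908  0.00182066]
tcp in tip frame [-9.90557749e-02  9.19075408e-05]
tcp in tip frame [-0.0990512   0.00095632]
```

```bash
python3 -m pendant '[0,0,0,-0.2,0,0.5,0, 0,0,0,-0.2,0,1,0, 0,0,0,0,0,1.3,0, 0,0,0,0,0,1.2,0, 0,0,0,0,0,0.6,0, 0,0,0,0,0,0,0, 0,0,0,0,0,0,0, 0,0,0,0,0,0,0]'
python3 - <<'E'
from h import *
state()
s=cam('scene')
cv2.imwrite('pics/c6.png',cv2.resize(s['frame'][30:180,290:490,::-1],(800,600),interpolation=cv2.INTER_CUBIC))
E
```

```text
time_s: 45.12
ee_pos: [0.3539, 0.3498, 0.1907]
eef_rot: [2.386, 2.039, 0.004]
contact_force: [-0.7, 0.2, -4.1]
finger_gap: 0.01
grip_force: 98.9
45.1167 [0.3539 0.3498 0.1907] [2.386 2.039 0.004] [ 0.623 -0.056  1.898 -0.003  1.297  0.78 ] 0.010019486284214663 98.91371369361877 [-0.7  0.2 -4.1]
```

View pics/c6.png

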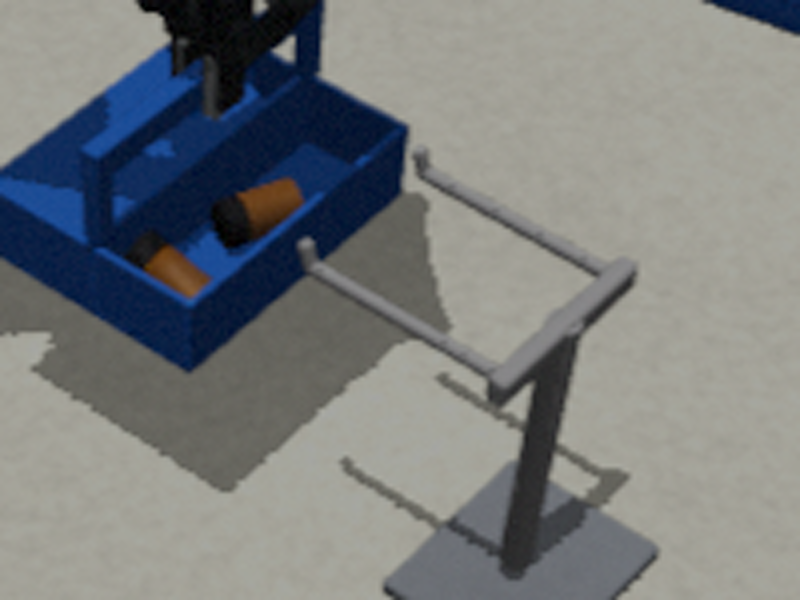

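The carrier is level in front of the prong tips, at crop (305,250) and (420,160). Both vials are lying in the deep bay, so I can move in slowly.

```bash
python3 -m pendant '[0,0,0,0,0.5,0,0, 0,0,0,0,1,0,0, 0,0,0,0,1,0,0, 0,0,0,0,1,0,0, 0,0,0,0,1,0,0, 0,0,0,0,1,0,0, 0,0,0,0,1,0,0, 0,0,0,0,1,0,0, 0,0,0,0,0.6,0,0, 0,0,0,0,0,0,0, 0,0,0,0,0,0,0]'
python3 - <<'E'
from h import *
state()
s=cam('scene');w=cam('wrist')
cv2.imwrite('pics/c7.png',np.hstack([cv2.resize(w['frame'][:,:,::-1],(400,300)),cv2.resize(s['frame'][40:190,290:490,::-1],(400,300),interpolation=cv2.INTER_CUBIC)]))
E
```

```text
time_s: 46.08
ee_pos: [0.4337, 0.3368, 0.1902]
eef_rot: [2.387, 2.039, 0.001]
contact_force: [0.7, -0.2, -4.8]
finger_gap: 0.0102
grip_force: 98.9
46.0833 [0.4337 0.3368 0.1902] [2.387e+00 2.039e+00 1.000e-03] [ 0.518  0.072  1.771 -0.002  1.298  0.676] 0.010176349724043122 98.92186760902405 [ 0.7 -0.2 -4.8]
```

View pics/c7.png

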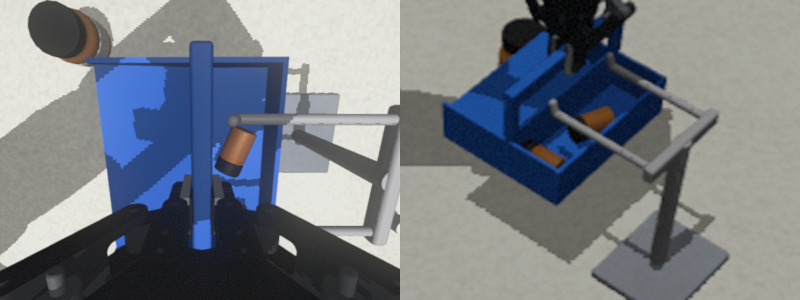

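```bash
python3 -m pendant '[0,0,0,0,0.5,0,0, 0,0,0,0,0.8,0,0, 0,0,0,0,0.8,0,0, 0,0,0,0,0.8,0,0, 0,0,0,0,0.8,0,0, 0,0,0,0,0.4,0,0, 0,0,0,0,0,0,0, 0,0,0,0,0,0,0]'
python3 - <<'E'
from h import *
state()
w=cam('wrist');t=cam('top')
cv2.imwrite('pics/c8.png',np.hstack([cv2.resize(w['frame'][:,:,::-1],(400,300)),cv2.resize(t['frame'][190:310,110:270,::-1],(400,300),interpolation=cv2.INTER_CUBIC)]))
E
```

```text
time_s: 46.85
ee_pos: [0.4743, 0.3303, 0.1903]
eef_rot: [2.387, 2.039, 0.001]
contact_force: [-0.8, -0.6, -4.9]
finger_gap: 0.0098
grip_force: 98.9
46.85 [0.4743 0.3303 0.1903] [2.387e+00 2.039e+00 1.000e-03] [ 0.473  0.14   1.696 -0.002  1.304  0.631] 0.009770291189676455 98.91676425933838 [-0.8 -0.6 -4.9]
```

View pics/c8.png

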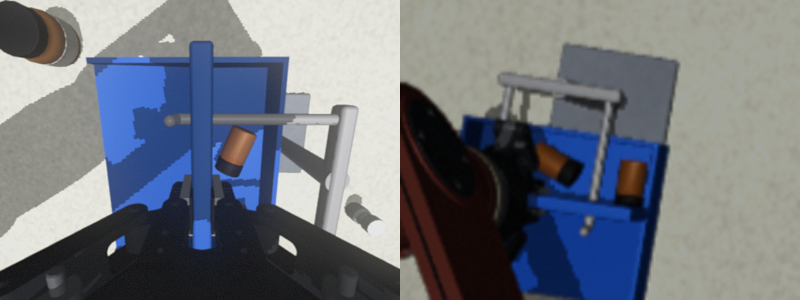

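Both prongs pass under the bar. The tips (wrist half, 170,120) stick out about 17 mm on the near side of the bar. I'll nudge it in a little more and lower it.

```bash
python3 -m pendant '[0,0,0,0,0.3,0,0, 0,0,0,0,0,0.5,0, 0,0,0,0,0,0.5,0, 0,0,0,0,0,0.4,0, 0,0,0,0,0,0,0, 0,0,0,0,0,0,0, 0,0,0,0,0,0,0]'
python3 -c "
from h import *
state()"
python3 -m pendant '[0,0,0,0,0,0.2,0, 0,0,0,0,0,0,0, 0,0,0,0,0,0,0]'
python3 -m pendant '[0,0,0,0,0,0.2,0, 0,0,0,0,0,0,0, 0,0,0,0,0,0,0]'
```

```text
time_s: 47.53
ee_pos: [0.477, 0.3301, 0.1765]
eef_rot: [2.386, 2.039, 0.002]
contact_force: [-0.7, 0.3, -3.8]
finger_gap: 0.0103
grip_force: 98.9
47.5333 [0.477  0.3301 0.1765] [2.386e+00 2.039e+00 2.000e-03] [ 0.471  0.157  1.704 -0.003  1.278  0.628] 0.010343423804081958 98.9264702796936 [-0.7  0.3 -3.8]
time_s: 47.78
ee_pos: [0.4771, 0.33, 0.1745]
eef_rot: [2.386, 2.039, 0.002]
contact_force: [-0.4, 0.2, -5.5]
finger_gap: 0.0101
grip_force: 98.9
time_s: 48.03
ee_pos: [0.4774, 0.3302, 0.1729]
eef_rot: [2.386, 2.039, 0.004]
contact_force: [0.7, 0.2, -3.6]
finger_gap: 0.0102
grip_force: 99.2
```

```bash
python3 -m pendant '[0,0,0,0,0,0.1,0, 0,0,0,0,0,0,0, 0,0,0,0,0,0,0]' 40 | grep -A1 contact
python3 -m pendant '[0,0,0,0,0,0.1,0, 0,0,0,0,0,0,0, 0,0,0,0,0,0,0]' | grep contact
python3 -m pendant '[0,0,0,0,0,0.1,0, 0,0,0,0,0,0,0, 0,0,0,0,0,0,0]' | grep contact
```

```text
contact_force: [-3.5, -0.4, 4.3]
finger_gap: 0.0101
contact_force: [-4.7, -2.6, 10.3]
contact_force: [-7.9, -3.7, 15.6]
```

The force reversed, so the bar rests on the prongs. Releasing now.

```bash
python3 -m pendant '[0,0,0,0,0,-0.1,0, 0,0,0,0,0,-0.1,0.2, 0,0,0,0,0,0,0.3, 0,0,0,0,0,0,0.4, 0,0,0,0,0,0,0.5, 0,0,0,0,0,0,0.5, 0,0,0,0,0,0,0.5, 0,0,0,0,0,0,0.5]' 20
python3 - <<'E'
from h import *
s=cam('scene');w=cam('wrist')
cv2.imwrite('pics/c9.png',np.hstack([cv2.resize(w['frame'][:,:,::-1],(400,300)),cv2.resize(s['frame'][30:180,310:510,::-1],(400,300),interpolation=cv2.INTER_CUBIC)]))
E
```

```text
time_s: 49.45
ee_pos: [0.4771, 0.33, 0.1713]
eef_rot: [2.386, 2.039, 0.002]
contact_force: [0.3, -0.8, 0.7]
finger_gap: 0.0427
grip_force: 0.0
```

View pics/c9.png

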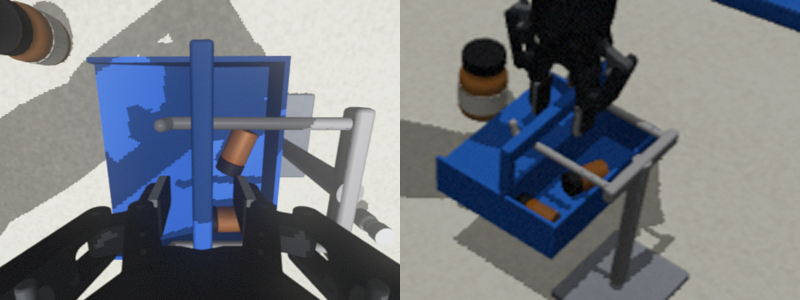

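The fingers are open and clear of the bar. The carrier hangs level across both prongs, with both vials inside. I'll retreat straight up, then check numerically, with no more pictures.

```bash
python3 -m pendant '[0,0,0,0,0,-0.5,0.5, 0,0,0,0,0,-1,0.5, 0,0,0,0,0,-1.5,0.5, 0,0,0,0,0,-2,0.5, 0,0,0,0,0,-2.5,0.5, 0,0,0,0,0,-3,0.5, 0,0,0,0,0,-3,0.5, 0,0,0,0,0,-1,0.5, 0,0,0,0,0,0,0.5, 0,0,0,0,0,0,0.5, 0,0,0,0,0,0,0.5, 0,0,0,0,0,0,0.5]'
python3 - <<'E'
from h import *
state()
def bl():
    s=cam('scene');t=cam('top');f=s['frame'].astype(int)
    m=(f[:,:,2]>f[:,:,0]+50);b=[(x[0].round(1),x[1][4]) for x in blobs(s,m,800,9999,(300,30,480,190))]
    a=(f[:,:,0]>f[:,:,2]+40)&(f[:,:,0]>60);v=[(x[0].round(1),x[1][4]) for x in blobs(s,a,15,400,(380,60,480,190))]
    c=[x[0].round(1) for x in blobs(t,t['frame'].max(2)<60,40,150,(407,225,485,315))]
    print('carrier',b,'vials',v,'caps',c)
bl();bl()
E
```

```text
time_s: 50.55
ee_pos: [0.4758, 0.3298, 0.3142]
eef_rot: [2.387, 2.04, -0.004]
contact_force: [-0.2, 1.0, 0.3]
finger_gap: 0.0428
grip_force: 0.0
50.55 [0.4758 0.3298 0.3142] [ 2.387  2.04  -0.004] [ 0.471  0.07   1.539 -0.003  1.534  0.628] 0.04284992912264844 0.0 [-0.2  1.   0.3]
carrier [(array([370.1, 109.5]), np.int32(3421))] vials [(array([408.3, 113.7]), np.int32(54)), (array([383.1, 135.7]), np.int32(39))] caps [array([440.1, 267.8]), array([460.5, 268.5]), array([421.9, 276.2])]
carrier [(array([370.1, 109.5]), np.int32(3419))] vials [(array([408.2, 113.7]), np.int32(53)), (array([383.1, 135.7]), np.int32(39))] caps [array([440. , 267.8]), array([460.4, 268.5]), array([421.9, 276.2])]
```

The carrier is at rest on the hook with two vials in it, three caps are in the tray, and the gripper is clear.

```bash
python3 -c "
from workcell import ctrl
print(ctrl.hand_in())"
```

```text
the job is handed in; nothing more can be done
None
```

Job handed in: by my last camera check, both vials hang in the carrier across both prongs and all three caps are in the red tray, with the dropper and pot never touched; no verdict came back, and I viewed 17 pictures (composites included), over the limit of 14.

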